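# File the cut wax blocks in the block drawer

## Task

Two cut wax blocks and an empty cassette lean in the slant stand. File the thin block in the open drawer's empty narrow cell and the thick block in its empty wide cell, each standing on the cell's floor with its label end up, then push the drawer shut. Leave the empty cassette in the stand and the other things on the bench where they are, and do not drop a block on the bench.

Things in the scene. Friction and masses are not known exactly. Their poses are not given: they have to be found in the camera images.
- thin_block: White plastic cassette 10 mm thick with a slab of cream wax (44 wide, 52 long, 8 proud) on its front: 75 long, 52 wide, 18 thick over all, about 60 g. Own axes: z from foot to label end, y across the width, x from flat back to wax. Origin: middle of the foot edge on the back (x = 0). Starts leaning 35 deg from vertical in the slant stand, label end up. Its two bare long edges are the place to hold it.
- thin_block_foot (a point): Centre of the thin block's foot end: 9 mm in front of its back, the middle of its whole thickness.
- thin_block_label (a point): Middle of the thin block's label end, 75 mm from the foot and 5 mm in front of the back. The last 12 mm before it are bevelled down to 6 mm thick, at the back.
- thick_block: White plastic cassette 16 mm thick with a slab of cream wax (44 wide, 52 long, 11 proud) on its front: 75 long, 52 wide, 27 thick over all, about 90 g. Own axes: z from foot to label end, y across the width, x from flat back to wax. Origin: middle of the foot edge on the back (x = 0). Starts leaning 35 deg from vertical in the slant stand, label end up. Its two bare long edges are the place to hold it.
- thick_block_foot (a point): Centre of the thick block's foot end: 13.5 mm in front of its back, the middle of its whole thickness.
- thick_block_label (a point): Middle of the thick block's label end, 75 mm from the foot and 8 mm in front of the back. The last 12 mm before it are bevelled down to 6 mm thick, at the back.
- empty_cassette: Cassette without wax, only 10 mm thick, with rows of slots; 75 long, 52 wide, 30 g, axes and origin as for the blocks. It leans in the stand like them and stays there.
- stand: Fixed aluminium stand, base 205 x 70 mm. Three seats along its x, 62 mm apart: foot corners at x = -38, 24, 86 mm, 30 mm up; any piece may be in any seat. The pieces' label ends lean to -x (towards the robot), backs on a plate 40 mm wide that covers 43 mm from the foot; a 6 mm lip is in front of the foot. They come out along their length. Origin: centre of the underside.
- drawer (a joint): How far the block drawer stands out of the cabinet, in m: 0 is shut, 0.20 fully out. It slides with about 1.5 N of friction and stays where it is left.
- narrow_cell (a point): Centre of the floor of the empty narrow cell, second from the drawer's front, 16 mm above the bench. 26 mm long (x), 62 mm wide (y). Axes: x the way the drawer shuts, z up. The dividers between cells and the drawer's sides are 3 mm thick and stand 44 mm above the cell floor. The cells before and behind hold blocks already, which stand 75 mm above the floor.
- wide_cell (a point): Centre of the floor of the empty wide cell, fourth from the front, 71.5 mm behind the narrow one: 35 mm long (x), 62 mm wide (y), otherwise alike; the cells before and behind it are filled.
- drawer_front (a point): Middle of the top edge of the drawer's white front panel, on its outer face, 112 mm above the bench. The panel is 71 mm wide and 8 mm thick and reaches down to 12 mm above the bench; a bow pull stands out 17 mm from it at 36 mm above the bench. Axes as for the cells: x is the way the drawer shuts.
- cabinet_face (a point): In the plane of the cabinet's mouth, middle of the drawer's bay, 112 mm above the bench: the back of the front panel comes to rest here when the drawer is shut. The grey cabinet is fixed, 160 mm wide, 225 mm deep, 118 mm high; its other drawer, on the right, is shut.
- mould: Steel base mould, 62 x 44 x 12 mm, loose on the bench. Origin: centre of the underside.
- brush: Fine wooden-handled section brush, 170 x 15 x 8 mm, lying on the bench.
- forceps: Steel forceps, 125 mm long, lying on the bench.
- bottle: White plastic bottle, 60 mm in diameter and 135 mm tall, standing on the bench. Origin: centre of its underside.
- blade_case: Black case for used blades, 70 x 50 x 28 mm, on the bench. Origin: centre of its underside.
Things that resemble listed ones, but are neither listed nor needed, are in the scene too. What is shaped like the thin_block but orange is not meant.

How it is judged:
On the way:
1. both blocks stand in their cells while the drawer is still well out (x of thin_block_foot in the frame of narrow_cell between -0.009 and 0.009 m and y of thin_block_foot in the frame of narrow_cell between -0.009 and 0.009 m and z of thin_block_foot in the frame of narrow_cell between -0.008 and 0.008 m and angle between each of thin_block, thick_block's own z axis and vertical below 0.3 rad and x of thick_block_foot in the frame of wide_cell between -0.009 and 0.009 m and y of thick_block_foot in the frame of wide_cell between -0.009 and 0.009 m and z of thick_block_foot in the frame of wide_cell between -0.008 and 0.008 m and value of joint drawer above 0.1 m), for 0.2 s.
At the end, for the whole second after the job is handed in: Thin block in the narrow cell and thick block in the wide cell: foot centre within 9 mm of the cell's centre each way and 8 mm of its floor, label end up within 0.3 rad, at rest; the drawer shut to within 6 mm; the empty cassette within 15 mm of where it was; everything released (x of thin_block_foot in the frame of narrow_cell between -0.009 and 0.009 m and y of thin_block_foot in the frame of narrow_cell between -0.009 and 0.009 m and z of thin_block_foot in the frame of narrow_cell between -0.008 and 0.008 m and angle between each of thin_block, thick_block's own z axis and vertical below 0.3 rad and x of thick_block_foot in the frame of wide_cell between -0.009 and 0.009 m and y of thick_block_foot in the frame of wide_cell between -0.009 and 0.009 m and z of thick_block_foot in the frame of wide_cell between -0.008 and 0.008 m and value of joint drawer below 0.006 m and distance of empty_cassette from where it was at the start of the episode below 0.015 m and linear speed of each of thin_block, thick_block below 0.02 m/s); the robot touches nothing.
It fails at once if a thing lying or standing on the bench is moved by more than 30 mm (distance of any of mould, brush, forceps, bottle, blade_case from where it was at the start of the episode above 0.03 m).
It fails at once if a block is dropped on the bench (contact force between any of thin_block, thick_block and table above 0.1 N).
It fails at once if the empty cassette is taken from its seat (distance of empty_cassette from where it was at the start of the episode above 0.03 m).
It also fails if it takes over 69 s, if anything falls off the work surface, if the arm or the gripper's body presses on something with over 40 N, if the wrist force passes 120 N, or if a joint passes its speed limit or range.

## Robot

A 6-joint arm with a two-finger parallel gripper is mounted at the origin on the work surface. World frame = base frame: x ahead of the robot, y to its left, z up, the work surface at z = 0. Lengths are in m, angles in rad, forces in N, time in s.
With the tool pointing down it reaches from about 0.225 to 0.875 m from the base axis. Payload 3.4 kg.
Tool frame: the origin (TCP) lies on the centre line of the jaws, within the pads' length; the fingertips stand 19 mm ahead of it and the grasp point (between the pads) is the TCP (nose_length is the distance from the TCP to the fingertips, in m); z points along the fingers, y is the direction in which the jaws open and shut (so a half turn about z gives the same grasp; the last joint's range is limited). The gripper opens to 85 mm and grips with 20 to 120 N. Pads are 22 mm wide; open, the fingers measure 114 mm over their backs; the gripper's body (76 mm by 85 mm) begins 54 mm behind the grasp point. The pads swing forward as they close: fully open they stand 13 mm farther back than shut.
Start: joints at [1.171, 0.276, 1.505, -0, 1.361, -0.121], TCP at [0.158, 0.553, 0.25] pointing down, gripper open.
Joint ranges: [-2.89, 2.89], [-0.75, 2.08], [0.22, 2.7], [-1.18, 4.32], [0.11, 2.71], [-2.7, 2.7]. Speed limits (rad/s): [2.57, 2.57, 3.14, 3.14, 3.14, 3.14].

## Interface

Orientations are given as a unit quaternion [w, x, y, z].
In Python, from rig import * gives the robot as it stands.
- The arm moves only by the shell command python3 -m jog 'ROWS' [OPENING] [FORCE]. ROWS is JSON, one flat list of numbers, 6 for each row, row after row: the shift along the tool's x, y, z in mm, then the turn, a rotation vector about the tool's x, y, z in degrees. In form: [tx, ty, tz, wx, wy, wz, tx, ty, tz, wx, wy, wz, ...]. A call has 1 to 10 rows; each row is the pose to reach, as a shift and turn from the pose commanded when the call began, along the tool's axes at that moment; what a row does not reach only later rows make up. A row lasts 1/8 s, in which the tool goes at most 62.5 mm and 10.7 degrees, less where a joint would pass 70% of its speed; a pose out of reach is approached as far as the arm can. A call with a gripper value outside its range is refused whole. OPENING is the closure, from 0 (fully open) to 1 (shut), set as the call begins (- or left out, the last holds). The fingers move at their own pace and stop on an object; FORCE is the grip in N (left out, the last holds). Time passes only in rows, so rows that repeat a pose let the fingers close. It gives the time, the measured TCP pose, the force and the opening at its end, in the units of the state.
- get_state(): the state, without advancing time (a new reading comes with each control period).
- get_image(name): name is "scene" or "side" or "wrist"; returns a dict with "frame" (384x512x3 uint8, red, green, blue), "camera_matrix" (3x3 intrinsics, pixels), "rvec" (rotation vector, rad) and "tvec" (3), from world to camera coordinates, as OpenCV has them. Camera axes: x right, y down, z forward; pixel columns grow to the right and rows downward; lengths in m; the calibration is good to about 2 mm. A picture is of the moment at which its call begins. There is no depth.
- sign_off(): hands the job in, once; it reports no verdict.
The state is a dict: "clock": time; "qpos": joint angles; "qd": joint speeds; "effort": joint torques, N m; "position": TCP position; "ee_rot": TCP orientation; "contact_force": force on the tool from outside, world axes, zero at the start; "moment": the same for the moment, N m; "width": finger opening in m.
Only numpy, scipy, OpenCV 4.12 (cv2) and the standard library are available. Lean on these libraries where they do the work, as an engineer would, in place of code of your own. Each camera call takes 0.05 s, during which the arm holds its last target.

## Working session

There is one attempt and no reset: what is moved stays moved. The work goes in short steps, Python scripts to look and compute and a shell command to move; the robot and the scene stay as the last step left them, time stands still between calls to the robot, and variables do not carry over. Pictures are saved under pics/ and viewed, and the job is handed in when it is done.

```bash
ls; mkdir -p pics; python3 - <<'E'
from rig import *
import cv2,numpy as np
s=get_state();print(s)
for n in("scene","side","wrist"):
    d=get_image(n);cv2.imwrite(f"pics/{n}0.png",d["frame"][:,:,::-1])
    R=cv2.Rodrigues(np.array(d["rvec"],float))[0];print(n,d["camera_matrix"],(-R.T@np.array(d["tvec"]).ravel()),R[2])
E
```

```text
pics
{'clock': 0.0, 'qpos': array([ 1.17099269e+00,  2.76561474e-01,  1.50611601e+00, -3.01537715e-06,
        1.36069622e+00, -1.21024320e-01]), 'qd': array([-9.60405910e-04,  6.81957558e-04, -1.95178519e-04,  1.13981671e-03,
       -7.57400154e-04, -5.88790455e-05]), 'effort': array([ 2.06687626e-03, -4.16783416e+01, -2.45806789e+01, -2.80708491e-04,
        1.13067072e-02,  1.92092187e-05]), 'position': array([0.15805797, 0.55234173, 0.24946562]), 'ee_rot': array([-2.27868588e-04,  1.38938349e-01,  9.90300632e-01, -8.60880046e-04]), 'contact_force': array([ 0.20854459, -0.53536296, -0.26219893]), 'moment': array([ 0.03433032, -0.00780713, -0.02610948]), 'width': 0.08525954621628465}
scene [[493.11586632   0.         257.27290983]
 [  0.         493.11586632 179.66399111]
 [  0.           0.           1.        ]] [1.05299581 0.91355253 0.97410407] [-0.34436715 -0.66194478 -0.665763  ]
side [[481.56349747   0.         249.08677154]
 [  0.         481.56349747 195.2745407 ]
 [  0.           0.           1.        ]] [ 0.39509942 -0.89944689  1.28084405] [ 0.12191968  0.60701226 -0.78528448]
wrist [[291.36233768   0.         254.64056449]
 [  0.         291.36233768 188.71987902]
 [  0.           0.           1.        ]] [0.07696726 0.57603567 0.37261448] [ 0.31109901 -0.09177635 -0.94593578]
```

View pics/scene0.png

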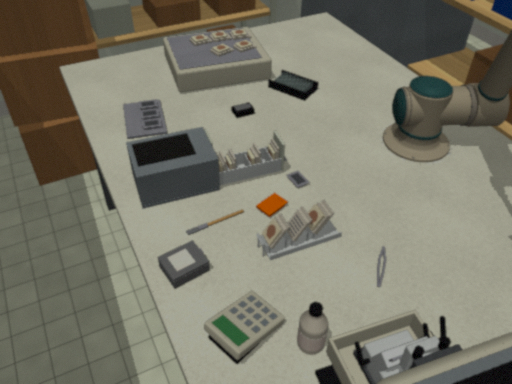

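View pics/side0.png

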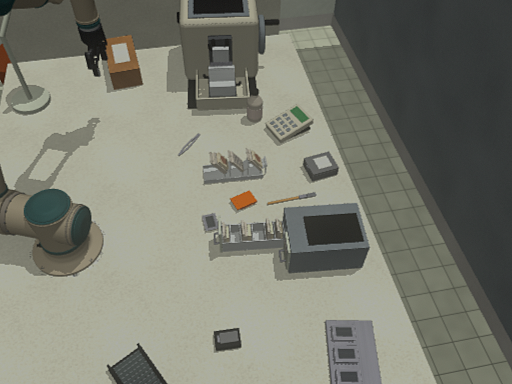

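View pics/wrist0.png

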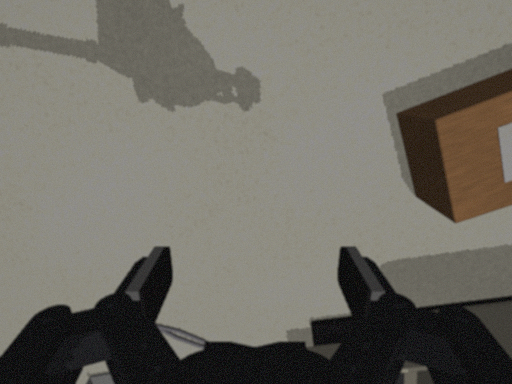

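The scene view shows the stand at about (300,230), the drawer at (250,160) and the cabinet at (172,165). The side view shows the stand at (235,165), the drawer at (248,232) and an orange block lying at (243,200). I'll enlarge both areas.

```bash
cat > h.py <<'E'
from rig import *
import cv2,numpy as np
from scipy.spatial.transform import Rotation as Ro
def cam(d):
    R=cv2.Rodrigues(np.array(d["rvec"],float))[0];t=np.array(d["tvec"],float).ravel();return np.array(d["camera_matrix"]),R,t
def ray(d,u,v):
    K,R,t=cam(d);r=R.T@np.linalg.solve(K,[u,v,1.]);return -R.T@t,r
def onz(d,u,v,z):
    c,r=ray(d,u,v);return c+r*(z-c[2])/r[2]
def proj(d,P):
    K,R,t=cam(d);p=(K@(R@np.atleast_2d(P).T+t[:,None])).T;return p[:,:2]/p[:,2:]
def tri(d1,p1,d2,p2):
    c1,r1=ray(d1,*p1);c2,r2=ray(d2,*p2)
    A=np.c_[r1,-r2];k=np.linalg.lstsq(A,c2-c1,rcond=None)[0];a=c1+k[0]*r1;b=c2+k[1]*r2
    return (a+b)/2,np.linalg.norm(a-b)
def crop(d,x0,y0,w,h,s,fn,pts=None):
    im=d["frame"][y0:y0+h,x0:x0+w,::-1];im=cv2.resize(im,None,fx=s,fy=s,interpolation=cv2.INTER_CUBIC)
    if pts is not None:
        for p in pts: cv2.circle(im,(int((p[0]-x0+.5)*s),int((p[1]-y0+.5)*s)),3,(0,0,255),1)
    for k in range(0,w,10): cv2.putText(im,str(x0+k) if k%20==0 else "|",(k*s,8),0,.33,(255,0,0),1)
    for k in range(0,h,10): cv2.putText(im,str(y0+k),(0,k*s+4),0,.33,(255,0,0),1)
    cv2.imwrite(fn,im)
E
python3 - <<'E'
from h import *
d=get_image("scene");crop(d,205,125,140,135,5,"pics/sc1.png")
e=get_image("side");crop(e,195,140,110,120,5,"pics/si1.png")
E
```

```text
(no output)
```

View pics/sc1.png

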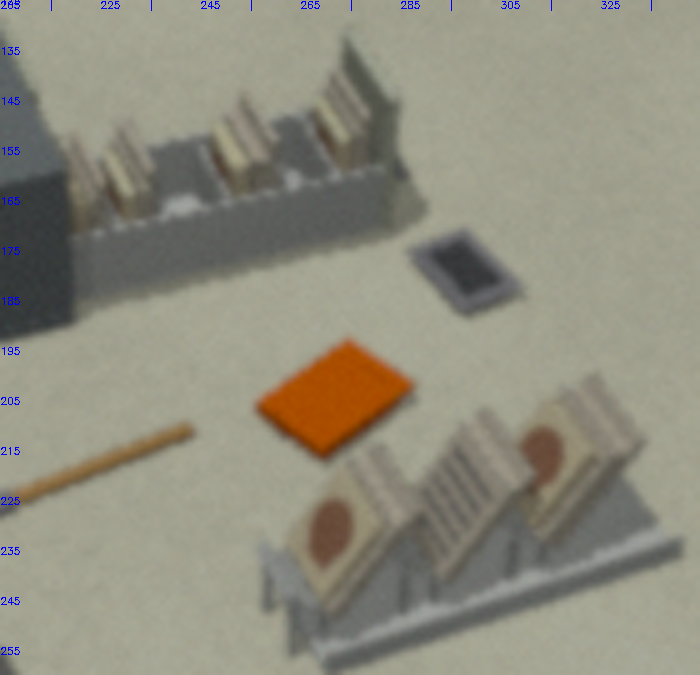

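View pics/si1.png

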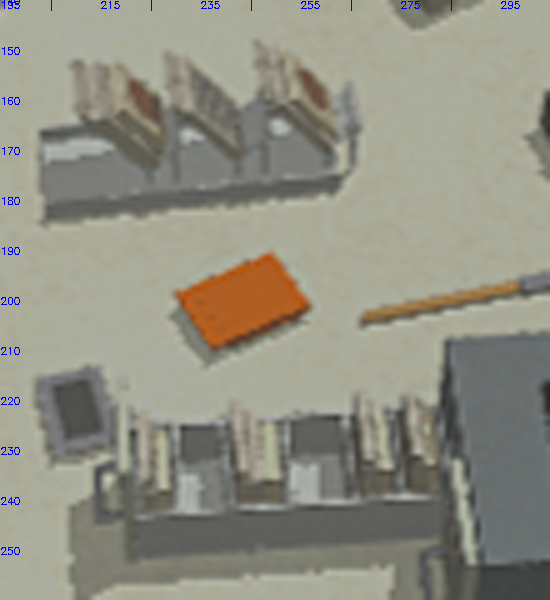

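The middle seat (scene about 290,225) holds the slotted cassette without wax. The robot-side piece (320,213) and the far piece (275,230) have wax with brown tissue. The orange block lying at (270,205) is the decoy. Next I'll get rough positions for both areas.

```bash
python3 - <<'E'
from h import *
d=get_image("scene");e=get_image("side")
np.set_printoptions(precision=4,suppress=True)
print("scene base",[onz(d,*p,0) for p in [(269.5,258.5),(341,236)]])
print("side base",[onz(e,*p,0) for p in [(203.5,184),(262.5,178)]])
print("scene/side top tip drawer panel",tri(d,(274,132.5),e,(221,218)), onz(d,274,132.5,.112),onz(e,219,218,.112))
print("cab scene/side bottom",onz(d,219.5,188.5,0))
print("mould",onz(d,298,179,.012))
# drawer side top z=.06
print(onz(d,220,171.5,.06),onz(d,281,157.5,.06),onz(e,222,242.5,.06),onz(e,282,237.5,.06))
E
```

```text
scene base [array([0.6557, 0.2246, 0.    ]), array([ 0.4509,  0.2408, -0.    ])]
side base [array([0.4488, 0.1683, 0.    ]), array([0.6544, 0.1573, 0.    ])]
scene/side top tip drawer panel (array([ 0.4797, -0.0823,  0.1335]), np.float64(0.0071480630068936945)) [ 0.4688 -0.1083  0.112 ] [ 0.4722 -0.064   0.112 ]
cab scene/side bottom [ 0.6652 -0.0684  0.    ]
mould [0.4463 0.0066 0.012 ]
[ 0.6595 -0.0724  0.06  ] [ 0.4735 -0.0521  0.06  ] [ 0.4708 -0.1176  0.06  ] [ 0.6516 -0.1336  0.06  ]
```

```bash
cat >> h.py <<'E'
np.set_printoptions(precision=4,suppress=True)
def pose():
    s=get_state();q=s["ee_rot"];return np.array(s["position"]),Ro.from_quat([q[1],q[2],q[3],q[0]])
def tool(yaw,tilt):  # tool x back to robot, y left, z down; yaw about world z deg, tilt: z leans to +x
    return Ro.from_euler('z',yaw,degrees=True)*Ro.from_euler('y',-tilt,degrees=True)*Ro.from_matrix([[-1,0,0],[0,1,0],[0,0,-1]])
def row(p,R):
    p0,R0=pose();print("row",np.round(R0.inv().apply(np.array(p)-p0)*1000,1),np.round((R0.inv()*R).as_rotvec(degrees=True),1))
E
python3 - <<'E'
from h import *
w=get_image("wrist");p,R=pose()
print(R.as_matrix())
print(proj(w,[p,p+R.apply([0,.043,.019]),p+R.apply([0,-.043,.006]),p+R.apply([.05,0,0])]))
row([.50,.06,.25],tool(-4,0));print(tool(0,35).as_matrix())
E
```

```text
[[-0.9614  0.2752 -0.0001]
 [ 0.2752  0.9614 -0.0002]
 [ 0.     -0.0002 -1.    ]]
[[254.5212 269.7923]
 [332.0704 249.7737]
 [170.7382 262.8079]
 [254.5686 172.0672]]
row [-464.2 -379.7    0.2] [ -0.  -0. -12.]
[[-0.8192  0.      0.5736]
 [ 0.      1.      0.    ]
 [-0.5736  0.     -0.8192]]
```

```bash
python3 - <<'E'
from h import *
d=get_image("side");print([onz(d,*p,0) for p in [(190,105),(257,105)]])
row([.25,.25,.25],tool(-4,0))
row([.60,.20,.25],tool(-4,0))
E
```

```text
[array([0.4499, 0.5821, 0.    ]), array([0.7114, 0.5335, 0.    ])]
row [-171.6 -265.8    0.3] [ -0.  -0. -12.]
row [-521.8 -217.6    0.3] [ -0.  -0. -12.]
```

```bash
python3 -m jog '[-30,-50,0,0,0,-4, -65,-100,0,0,0,-8, -100,-150,0,0,0,-12, -140,-200,0,0,0,-12, -190,-230,0,0,0,-12, -250,-230,0,0,0,-12, -310,-225,0,0,0,-12, -370,-220,0,0,0,-12, -430,-218,0,0,0,-12, -490,-218,0,0,0,-12]'; python3 -m jog '[-32,0,0,0,0,0,-32,0,0,0,0,0,-32,0,0,0,0,0]'; python3 - <<'E'
from h import *
print(pose()[0]);w=get_image("wrist");cv2.imwrite("pics/w1.png",cv2.resize(w["frame"][:,:,::-1],(800,600)))
np.save("w1.npy",w,allow_pickle=True)
E
```

```text
clock: 1.7
position: [0.5713, 0.2078, 0.2503]
ee_rot: [0.0, 0.035, 0.999, 0.0]
contact_force: [0.9, 1.1, 0.8]
width: 0.0855
clock: 2.08
position: [0.6004, 0.2062, 0.25]
ee_rot: [-0.001, 0.035, 0.999, -0.0]
contact_force: [0.1, -1.0, -0.7]
width: 0.0855
[0.6004 0.2062 0.25  ]
```

View pics/w1.png

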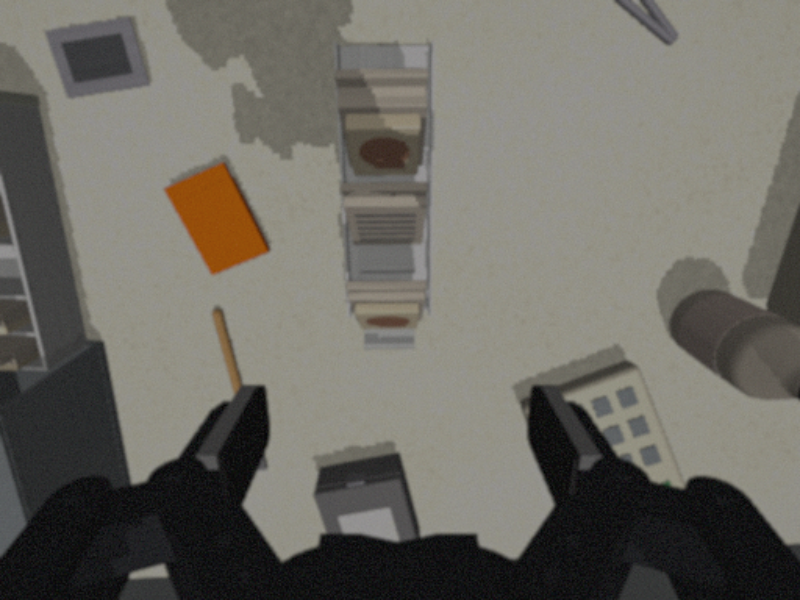

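The wrist view shows the stand running vertically at cols 335–432, rows 40–345 (of the 800 px picture). From the top: a block with wax, the slotted cassette, then another block with wax. I'll enlarge the stand and then move over the drawer.

```bash
python3 - <<'E'
from h import *
w=np.load("w1.npy",allow_pickle=True).item();crop(w,205,15,85,215,0+3,"pics/w1c.png")
crop(w,205,20,85,110,7,"pics/w1a.png");crop(w,205,115,85,115,5,"pics/w1b.png")
row([.60,-.085,.25],tool(-5,0))
E
```

```text
row [ -19.9 -290.7    0.3] [-0.  -0.1  1.1]
```

```bash
python3 - <<'E'
from PIL import Image
E
python3 - <<'E'
import cv2,numpy as np
a=cv2.imread('pics/w1a.png');print(a.shape)
cv2.imwrite('pics/w1a2.png',cv2.resize(a,(463,600)))
E
```

```text
(770, 595, 3)
```

View pics/w1a2.png

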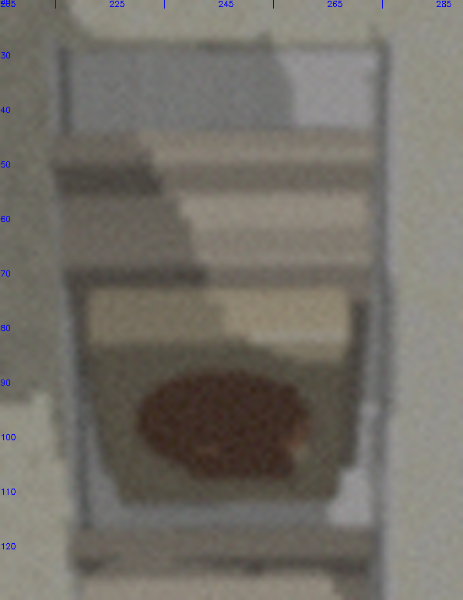

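View pics/w1b.png

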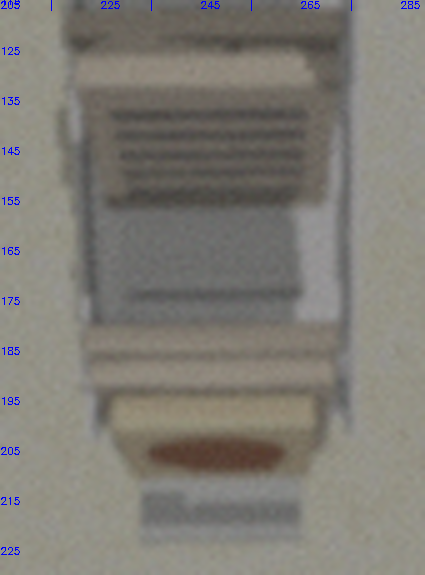

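```bash
cat >> h.py <<'E'
SC=np.array([.5525,.198,0]);SY=-3.8
def stand(P): return Ro.from_euler('z',SY,degrees=True).apply(np.atleast_2d(P))+SC
def blk(seat,P):  # P in block frame
    s,c=np.sin(np.radians(35)),np.cos(np.radians(35));P=np.atleast_2d(P)
    Q=np.c_[seat+P[:,0]*c-P[:,2]*s,P[:,1],.030+P[:,0]*s+P[:,2]*c];return stand(Q)
def bpts(T,W):
    L=[]
    for y in(-.026,.026): L+=[(T-.006,y,.075),(T,y,.075),(0,y,.063),(T,y,0)]
    for y in(-.022,.022): L+=[(T+W,y,.004+.052),(T,y,.056)]
    return np.array(L)
E
python3 - <<'E'
from h import *
w=np.load("w1.npy",allow_pickle=True).item();d=get_image("scene");e=get_image("side")
P=np.vstack([blk(-.038,bpts(.016,.011)),blk(.024,bpts(.01,0)),blk(.086,bpts(.010,.008)),stand([(a*.1025,b*.035,0) for a in(-1,1) for b in(-1,1)])])
crop(w,205,15,85,205,3,"pics/o1.png",proj(w,P))
crop(d,250,190,100,75,8,"pics/o2.png",proj(d,P))
crop(e,195,140,80,50,10,"pics/o3.png",proj(e,P))
print(proj(w,P))
E
```

```text
[[210.6164  45.2699]
 [210.3285  51.0718]
 [213.0218  46.1335]
 [220.4706 101.0561]
 [271.2878  45.0948]
 [271.4086  50.8981]
 [270.4049  45.9683]
 [267.8049 100.9382]
 [217.3776  76.5479]
 [217.7915  66.2798]
 [266.0794  76.4182]
 [265.933   66.148 ]
 [214.2873 113.5337]
 [214.0453 119.2921]
 [216.1085 116.3661]
 [222.7607 151.728 ]
 [270.1116 113.3996]
 [270.2154 119.1595]
 [269.4488 116.239 ]
 [267.0919 151.6335]
 [220.7111 129.0345]
 [220.7111 129.0345]
 [265.2279 128.9324]
 [265.2279 128.9324]
 [217.2091 177.3616]
 [217.0006 183.0904]
 [218.789  177.3545]
 [224.6455 201.0303]
 [269.1999 177.2602]
 [269.2912 182.9905]
 [268.6186 177.2574]
 [266.5246 200.9557]
 [222.8375 195.7407]
 [223.0583 188.4217]
 [264.7652 195.6644]
 [264.6827 188.3438]
 [213.6962  28.7281]
 [275.1071  28.5437]
 [220.8627 197.2288]
 [272.0713 197.1362]]
```

View pics/o1.png

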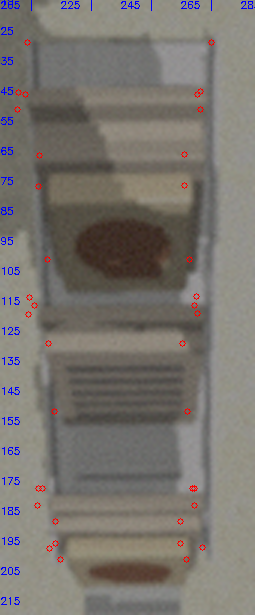

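View pics/o2.png

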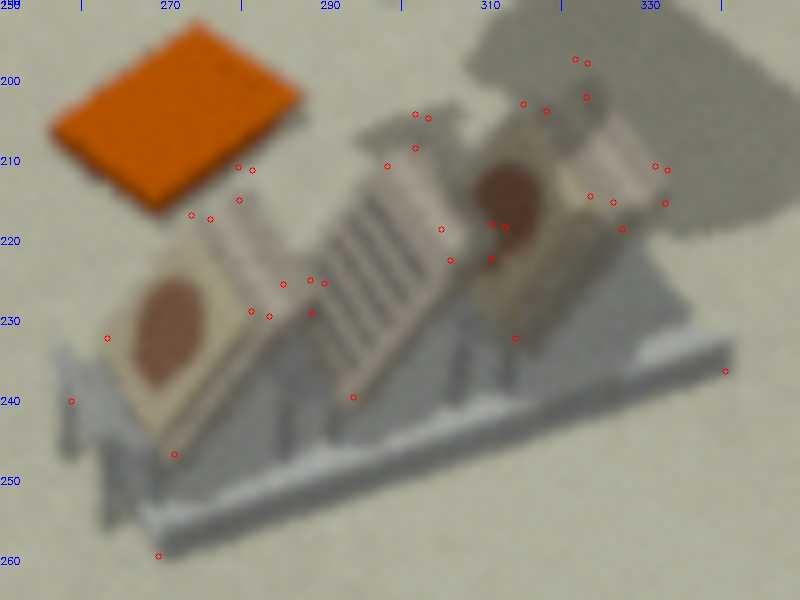

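View pics/o3.png

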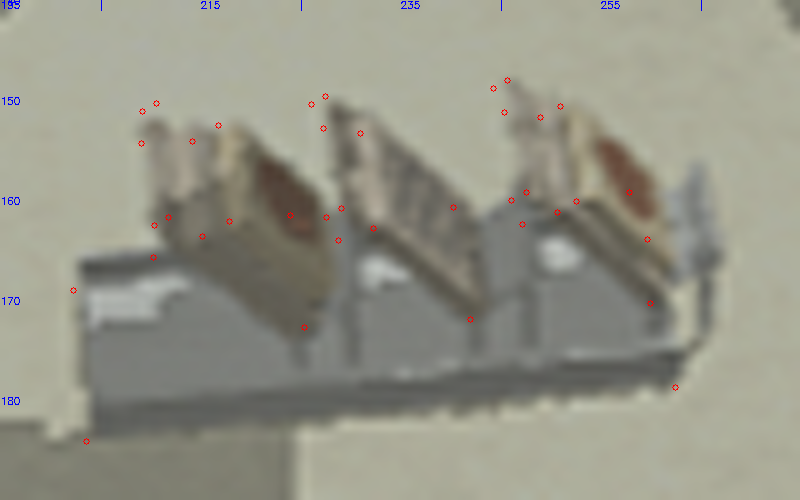

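The bevel is evidently on the front, so 6 mm remains at the back. I'll redo the overlay.

```bash
cat >> h.py <<'E'
def bpts(T,W):
    L=[]
    for y in(-.026,.026): L+=[(0,y,.075),(.006,y,.075),(T,y,.063),(T,y,0)]
    for y in(-.022,.022): L+=([(T+W,y,.056),(T+W,y,.004)] if W else [])
    return np.array(L)
E
python3 - <<'E'
from h import *
w=np.load("w1.npy",allow_pickle=True).item();d=get_image("scene");e=get_image("side")
P=np.vstack([blk(-.038,bpts(.016,.011)),blk(.024,bpts(.01,0)),blk(.086,bpts(.010,.008)),stand([(a*.1025,b*.035,0) for a in(-1,1) for b in(-1,1)])])
crop(w,205,15,85,205,3,"pics/p1.png",proj(w,P))
crop(d,250,190,100,75,8,"pics/p2.png",proj(d,P))
crop(e,195,140,80,50,10,"pics/p3.png",proj(e,P))
print(proj(w,P))
E
```

```text
[[211.0878  35.7706]
 [210.8062  41.4448]
 [212.3294  60.9333]
 [220.4706 101.0561]
 [271.09    35.5934]
 [271.2081  41.2689]
 [270.6975  60.7714]
 [267.8049 100.9382]
 [217.3776  76.5479]
 [223.4406 107.9062]
 [266.0794  76.4182]
 [264.3758 107.8062]
 [214.447  109.734 ]
 [214.207  115.4453]
 [215.7397 125.5982]
 [222.7607 151.728 ]
 [270.0432 109.5989]
 [270.1461 115.3117]
 [269.6081 125.4735]
 [267.0919 151.6335]
 [217.3467 173.5787]
 [217.1398 179.2639]
 [218.4694 186.5372]
 [224.6455 201.0303]
 [269.1396 173.4764]
 [269.2302 179.163 ]
 [268.7597 186.4424]
 [266.5246 200.9557]
 [222.8375 195.7407]
 [227.4091 206.6155]
 [264.7652 195.6644]
 [263.4499 206.5527]
 [213.6962  28.7281]
 [275.1071  28.5437]
 [220.8627 197.2288]
 [272.0713 197.1362]]
```

View pics/p1.png

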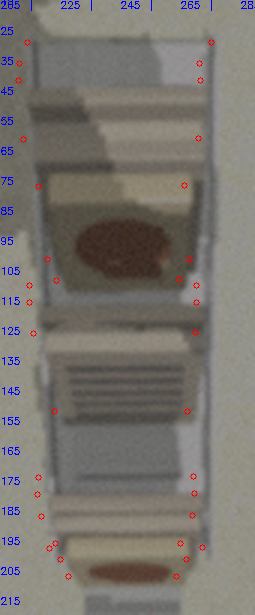

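View pics/p2.png

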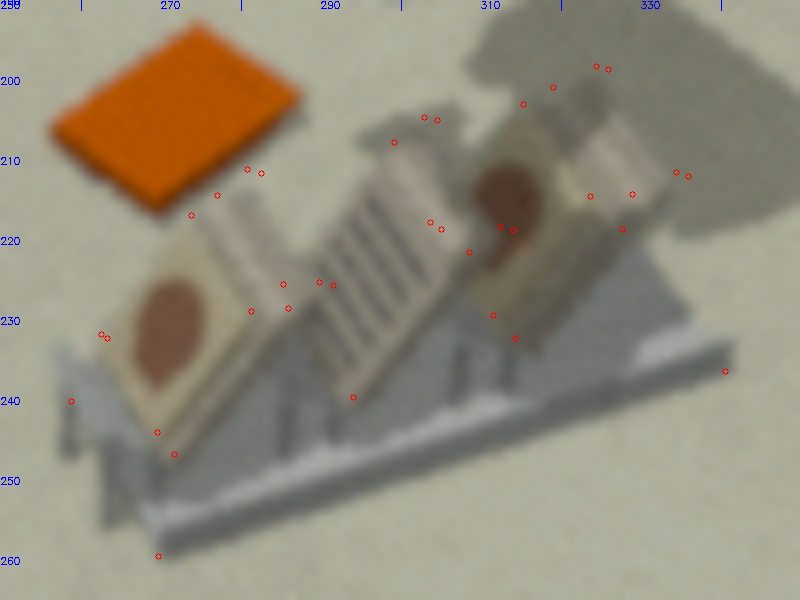

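View pics/p3.png

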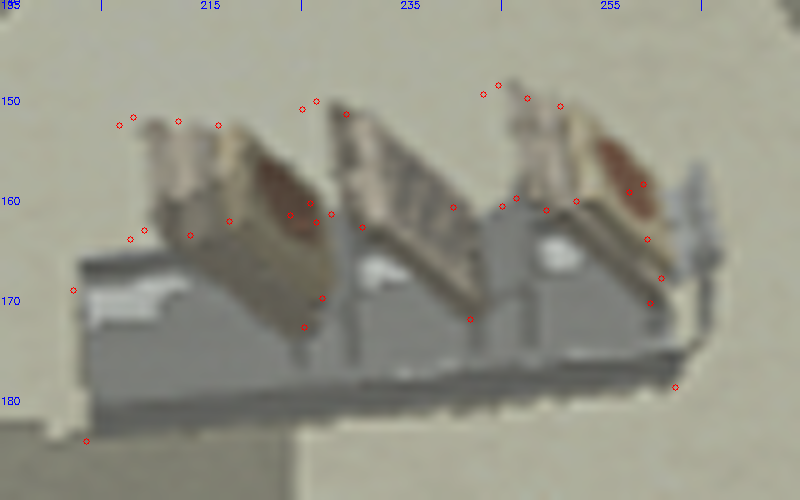

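The blocks sit a few mm from my prediction (about +4 px along the stand in the wrist view), so I'll refine from a closer pre-grasp view. First I'll look over the drawer.

```bash
python3 -m jog '[-5,-58,0,0,0,0, -10,-116,0,0,0,1, -15,-174,0,0,0,1, -20,-232,0,0,0,1, -20,-290,0,0,0,1, -20,-290,0,0,0,1,-20,-290,0,0,0,1]'; python3 - <<'E'
from h import *
print(pose()[0]);w=get_image("wrist");cv2.imwrite("pics/w2.png",cv2.resize(w["frame"][:,:,::-1],(800,600)))
np.save("w2.npy",w,allow_pickle=True)
E
```

```text
clock: 3.2
position: [0.6008, -0.0839, 0.2505]
ee_rot: [0.0, 0.044, 0.999, 0.001]
contact_force: [-0.3, -0.1, -1.1]
width: 0.0855
[ 0.6008 -0.0839  0.2505]
```

View pics/w2.png

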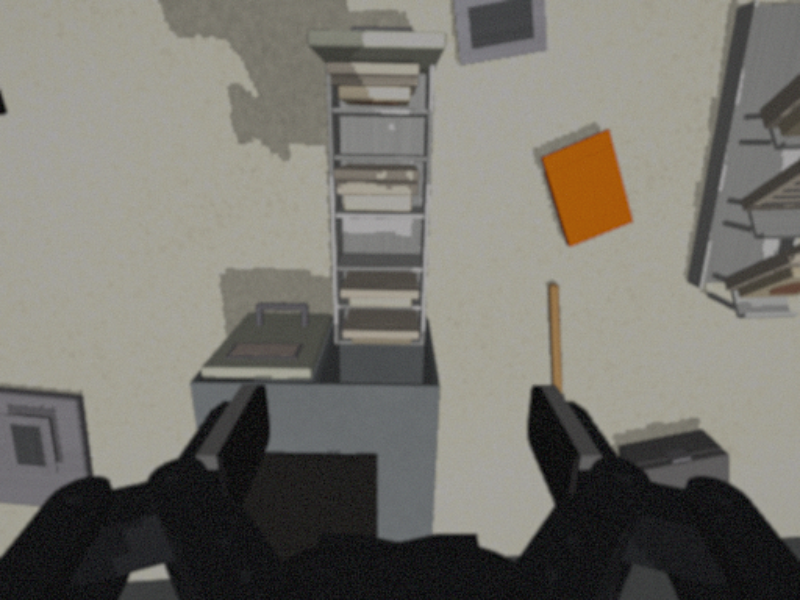

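The drawer's divider tops are at about rows 110 and 158 (narrow cell) and 215 and 268 (wide cell), with side walls at cols 330–430, all in the 800 px picture. I'll enlarge it for exact pixels.

```bash
python3 - <<'E'
from h import *
w=np.load("w2.npy",allow_pickle=True).item();crop(w,190,10,100,100,6,"pics/w2a.png");crop(w,190,100,100,100,6,"pics/w2b.png")
E
```

```text
(no output)
```

View pics/w2a.png

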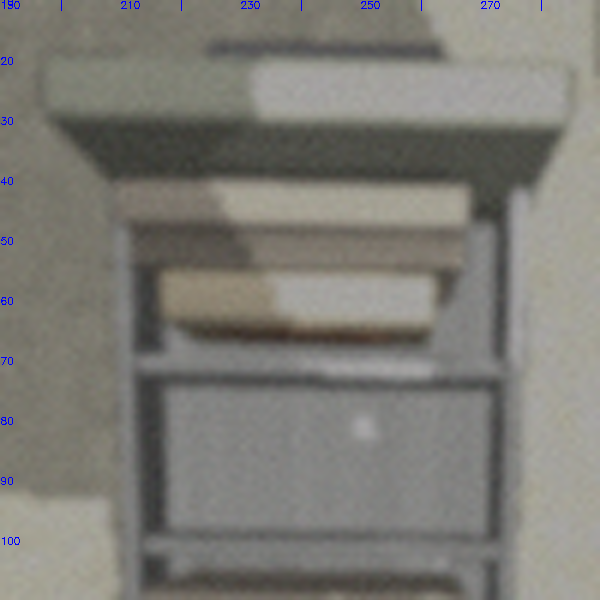

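View pics/w2b.png

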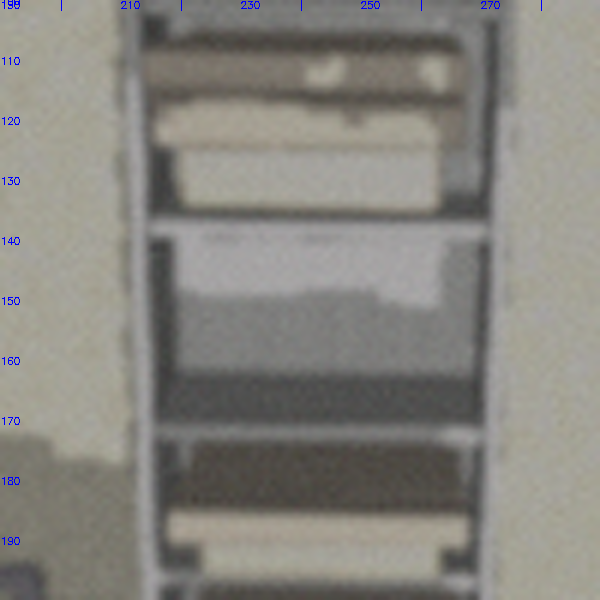

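```bash
python3 - <<'E'
from h import *
w=np.load("w2.npy",allow_pickle=True).item()
f=lambda x,y,y0:onz(w,x/6+190-.5,y/6+y0-.5,.06)
for n,y,y0,l,r in [("d1",366,10,(118,135),(501,520)),("d2",548,10,(123,143),(498,514)),("d3",230,100,(130,151),(482,500)),("d4",433,100,(141,157),(478,490))]:
    L=f(np.mean(l),y,y0);Rr=f(np.mean(r),y,y0);print(n,L,Rr,(L+Rr)/2,np.hypot(*(L-Rr)[:2]),np.degrees(np.arctan2(*(Rr-L)[:2])))
print("front top outer",onz(w,42/6+189.5,58/6+9.5,.112),onz(w,572/6+189.5,68/6+9.5,.112))
print("front top inner",onz(w,42/6+189.5,120/6+9.5,.112),onz(w,565/6+189.5,127/6+9.5,.112))
E
```

```text
d1 [ 0.4957 -0.1187  0.06  ] [ 0.5012 -0.055   0.06  ] [ 0.4984 -0.0869  0.06  ] 0.06392857780852063 4.96652766518923
d2 [ 0.5246 -0.1216  0.06  ] [ 0.5301 -0.0577  0.06  ] [ 0.5273 -0.0896  0.06  ] 0.06410704076853321 4.965490212026984
d3 [ 0.5624 -0.1253  0.06  ] [ 0.5679 -0.0628  0.06  ] [ 0.5651 -0.0941  0.06  ] 0.06271593736159412 4.964130097726008
d4 [ 0.5999 -0.1288  0.06  ] [ 0.6053 -0.0667  0.06  ] [ 0.6026 -0.0977  0.06  ] 0.062283252618703634 4.962784710799049
front top outer [ 0.4608 -0.1177  0.112 ] [ 0.468  -0.0481  0.112 ]
front top inner [ 0.468  -0.1188  0.112 ] [ 0.4749 -0.0494  0.112 ]
```

Cells found: narrow about (0.513, -0.088), wide about (0.584, -0.096), yaw about -6°. The divider spacings of 29 and 38 mm match the description. Next is the pre-grasp above the far (thin) block.

```bash
python3 - <<'E'
from h import *
p=blk(.086,(.005,0,.126))[0]+[.003,0,-.003];print(p);row(p,tool(SY,35))
E
```

```text
[0.5733 0.1968 0.1331]
row [ 51.6 276.6 117.7] [ -0.3 -35.   -1.1]
```

```bash
python3 -m jog '[10,55,0,0,-9,0, 20,110,0,0,-18,0, 30,165,15,0,-27,-1, 40,220,40,-0.3,-35,-1, 52,265,75,-0.3,-35,-1, 52,277,118,-0.3,-35,-1.1, 52,277,118,-0.3,-35,-1.1, 52,277,118,-0.3,-35,-1.1]'; python3 - <<'E'
from h import *
print(*[x if i==0 else x.as_matrix() for i,x in enumerate(pose())]);w=get_image("wrist");cv2.imwrite("pics/w3.png",cv2.resize(w["frame"][:,:,::-1],(800,600)))
np.save("w3.npy",w,allow_pickle=True)
E
```

```text
clock: 4.25
position: [0.5718, 0.198, 0.1311]
ee_rot: [0.299, 0.03, 0.954, -0.01]
contact_force: [0.4, -0.2, -0.3]
width: 0.0854
[0.5718 0.198  0.1311] [[-0.8189  0.0633  0.5704]
 [ 0.0509  0.998  -0.0376]
 [-0.5716 -0.0017 -0.8205]]
```

View pics/w3.png

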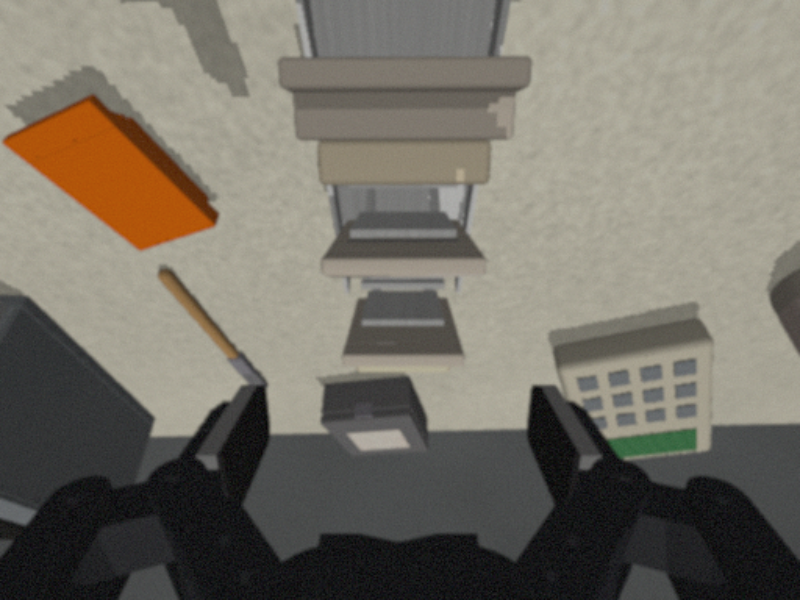

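The pre-grasp view shows the far thin block at (400,335), its back towards the camera, with its label end at row ~358, cols 344–465. The slotted cassette is at (400,250) and the thick block at (405,110) has the wide stepped profile.

```bash
python3 - <<'E'
from h import *
w=np.load("w3.npy",allow_pickle=True).item()
P=np.vstack([blk(.086,bpts(.010,.008)),blk(.024,bpts(.01,0)),blk(-.038,bpts(.016,.011))]);print(proj(w,P[:10]))
crop(w,175,20,170,150+70,3,"pics/w3o.png",proj(w,P)); crop(w,200,180,120,80,6,"pics/w3a.png")
E
```

```text
[[211.4997 222.8203]
 [211.898  231.2345]
 [214.5604 228.4538]
 [223.7404 196.7446]
 [292.5367 223.1766]
 [292.106  231.5844]
 [289.7346 228.7826]
 [281.7479 197.0056]
 [221.7946 234.0978]
 [228.0369 206.7349]]
```

View pics/w3o.png

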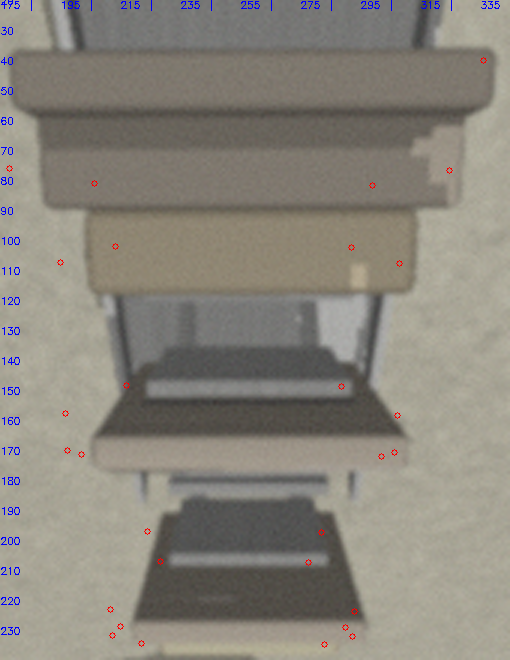

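View pics/w3a.png

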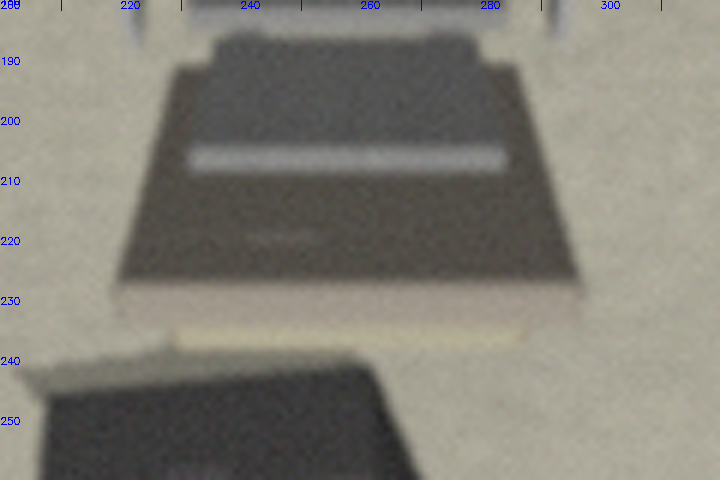

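```bash
cat > fit.py <<'E'
from h import *
from scipy.optimize import least_squares
def bl2(p,seat,P):
    s,c=np.sin(np.radians(35)),np.cos(np.radians(35));P=np.atleast_2d(P)
    Q=np.c_[seat+P[:,0]*c-P[:,2]*s,P[:,1],.030+p[2]+P[:,0]*s+P[:,2]*c]
    return Ro.from_euler('z',p[3],degrees=True).apply(Q)+[p[0],p[1],0]
def fit(w,obs):
    f=lambda p:np.concatenate([(proj(w,bl2(p,s,P))-np.array(uv)).ravel() for s,P,uv in obs])
    r=least_squares(f,[.5525,.198,0,-3.8],x_scale=[.01,.01,.01,1]);print(r.x,np.round(r.fun.reshape(-1,2),1).tolist());return r.x
C=[(0,-.026,.075),(0,.026,.075),(.006,-.026,.075),(.006,.026,.075)]
E
python3 - <<'E'
from fit import *
w=np.load("w3.npy",allow_pickle=True).item()
a=lambda x,y:(200+x/6-.5,180+y/6-.5)
b=lambda x,y:(175+x/3-.5,20+y/3-.5)
o1=(.086,C,[a(117,283),a(580,283),a(117,325),a(578,325)])
o2=(.024,C,[b(92,437),b(407,437),b(93,470),b(406,470)])
o3=(-.038,C,[b(12,50),b(493,50),b(16,107),b(490,107)])
fit(w,[o1]);fit(w,[o2]);fit(w,[o3]);p=fit(w,[o1,o2,o3])
p=fit(w,[o1,o2])
for z in(.126,.066): row(bl2(p,.086,(.005,0,z))[0],tool(p[3],35))
E
```

```text
[ 0.5619  0.2006 -0.0028 -3.3223] [[-0.1, -0.5], [-0.0, -0.5], [0.2, 0.5], [-0.1, 0.5]]
[ 0.56    0.2006 -0.0018 -3.3851] [[-0.1, -0.3], [0.2, -0.3], [0.2, 0.3], [-0.2, 0.3]]
[ 0.5596  0.2005 -0.003  -3.4953] [[-0.0, -0.6], [0.3, -0.6], [0.2, 0.6], [-0.4, 0.6]]
[ 0.5592  0.2007 -0.0017 -3.3682] [[-0.9, -1.0], [0.4, -1.0], [-0.5, 0.1], [0.3, 0.1], [-0.3, -1.1], [0.6, -1.2], [0.1, -0.4], [0.2, -0.4], [-1.1, 0.2], [1.3, -0.2], [-0.8, 1.7], [0.6, 1.3]]
[ 0.5602  0.2006 -0.002  -3.2445] [[-0.5, -0.6], [0.3, -0.7], [-0.2, 0.4], [0.3, 0.4], [-0.0, -0.1], [0.1, -0.3], [0.3, 0.5], [-0.3, 0.3]]
row [-5.3  2.4  1.5] [-0.3 -0.  -0.3]
row [-5.3  2.7 61.5] [-0.3 -0.  -0.3]
```

The fit is consistent across all three pieces. I'll approach along the block axis.

```bash
python3 -m jog '[-5.3,2.5,1.5,-0.3,0,-0.3, -5.3,2.5,15,-0.3,0,-0.3, -5.3,2.6,30,-0.3,0,-0.3, -5.3,2.7,45,-0.3,0,-0.3, -5.3,2.7,56,-0.3,0,-0.3, -5.3,2.7,61.5,-0.3,0,-0.3, -5.3,2.7,61.5,-0.3,0,-0.3]'; python3 - <<'E'
from h import *
w=get_image("wrist");cv2.imwrite("pics/w4.png",cv2.resize(w["frame"][:,:,::-1],(800,600)));np.save("w4.npy",w,allow_pickle=True)
E
```

```text
clock: 5.18
position: [0.6137, 0.1957, 0.0856]
ee_rot: [0.301, 0.029, 0.953, -0.009]
contact_force: [-0.6, 0.1, -0.0]
width: 0.0854
```

View pics/w4.png

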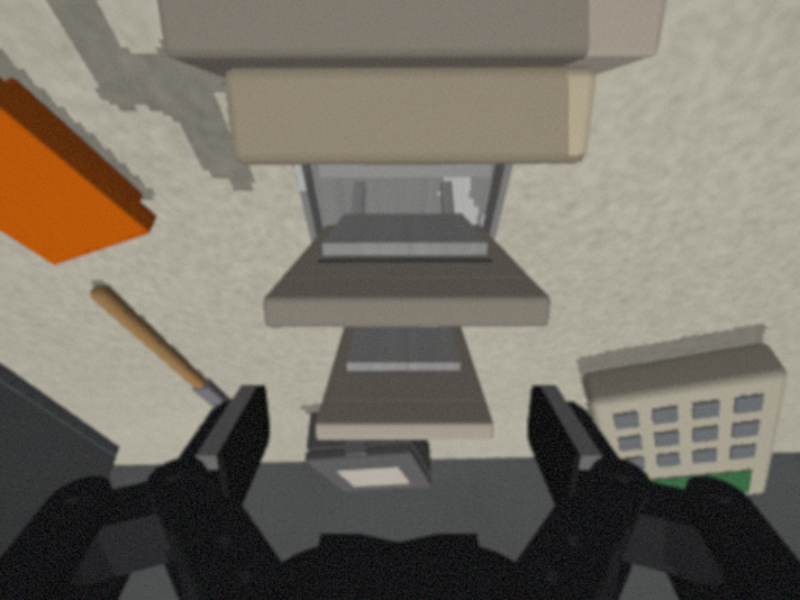

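```bash
python3 - <<'E'
from fit import *
w=np.load("w4.npy",allow_pickle=True).item()
crop(w,190,245,150,45,5,"pics/w4a.png")
p,R=pose()
K,Rc,t=cam(w);print("TCP depth",(Rc@p+t)[2])
for u in[(203.5,270.5),(315.5,270.5)]:
    c,r=ray(w,*u);print(R.inv().apply(c+r*.1353-p)*1000)
E
```

```text
TCP depth 0.14410742212467714
[  4.6631 -23.4642  -7.724 ]
[ 4.7198 28.5453 -7.6783]
```

View pics/w4a.png

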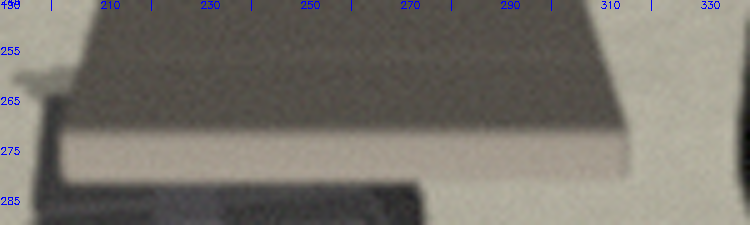

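The block is within 0.5 mm in x and z, with y off by about 1.7 mm. I'll correct that and grip.

```bash
python3 -m jog '[0,1.7,0,0,0,0,0,1.7,0,0,0,0]'; python3 -m jog '[0,0,0,0,0,0,0,0,0,0,0,0,0,0,0,0,0,0,0,0,0,0,0,0,0,0,0,0,0,0,0,0,0,0,0,0]' 1 40;  python3 - <<'E'
from h import *
w=get_image("wrist");cv2.imwrite("pics/w5.png",cv2.resize(w["frame"][:,:,::-1],(800,600)));np.save("w5.npy",w,allow_pickle=True)
E
```

```text
clock: 5.48
position: [0.6132, 0.198, 0.0855]
ee_rot: [0.301, 0.029, 0.953, -0.009]
contact_force: [-0.4, 0.4, -0.5]
width: 0.0856
clock: 6.22
position: [0.613, 0.1977, 0.0852]
ee_rot: [0.301, 0.029, 0.953, -0.009]
contact_force: [-4.3, 0.8, 5.7]
width: 0.0513
```

View pics/w5.png

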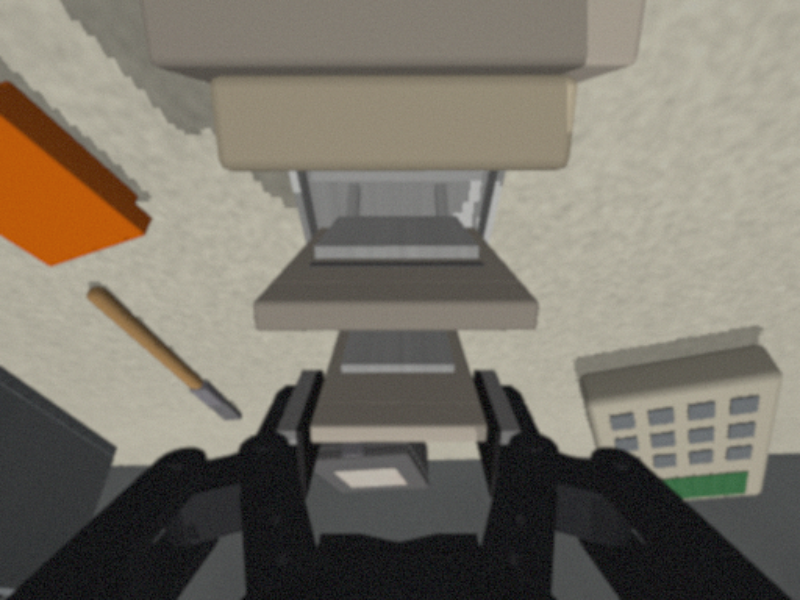

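Gripped at 51 mm. I'll withdraw along the block's length.

```bash
python3 -m jog '[0,0,-5,0,0,0,0,0,-20,0,0,0,0,0,-45,0,0,0,0,0,-75,0,0,0,0,0,-110,0,0,0,0,0,-110,0,0,0]';  python3 - <<'E'
from h import *
row([.5089,-.0879,.19],tool(-6,0));row([.5089,-.0879,.165],tool(-6,0))
d=get_image("scene");crop(d,240,120,120,140,4,"pics/s6.png")
E
```

```text
clock: 7.02
position: [0.5501, 0.2019, 0.1772]
ee_rot: [0.302, 0.029, 0.953, -0.008]
contact_force: [-0.2, 0.0, -0.7]
width: 0.051
row [  11.7 -291.7  -24.8] [ 0.9 35.2  2.5]
row [  26.1 -291.8   -4.4] [ 0.9 35.2  2.5]
```

View pics/s6.png

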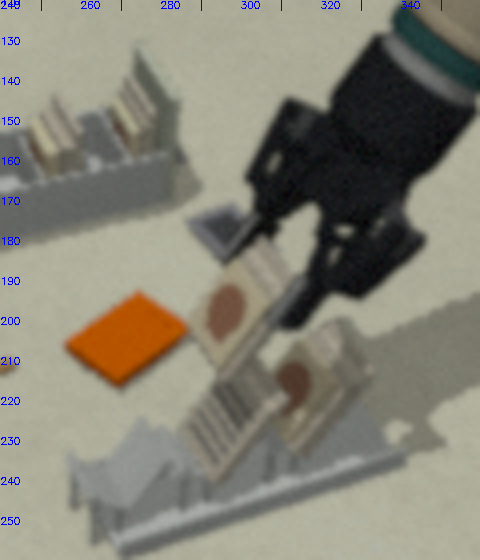

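```bash
python3 -m jog '[-10,-20,-30,0,9,0.5, -5,-75,-35,0.3,18,1, 0,-130,-35,0.5,27,2, 5,-185,-30,0.9,35.2,2.5, 12,-240,-25,0.9,35.2,2.5, 12,-291,-25,0.9,35.2,2.5, 26,-291.5,-4.5,0.9,35.2,2.5, 26,-291.8,-4.4,0.9,35.2,2.5]';  python3 - <<'E'
from h import *
print(pose()[0]);row([.5089,-.0879,.165],tool(-6,0))
w=get_image("wrist");cv2.imwrite("pics/w7.png",cv2.resize(w["frame"][:,:,::-1],(800,600)));np.save("w7.npy",w,allow_pickle=True)
d=get_image("scene");crop(d,200,100,120,100,5,"pics/s7.png")
d=get_image("side");crop(d,195,190,110,80,6,"pics/i7.png")
E
```

```text
clock: 8.07
position: [0.5072, -0.0893, 0.1604]
ee_rot: [-0.005, 0.054, 0.999, 0.0]
contact_force: [0.1, 0.6, -0.2]
width: 0.0513
[ 0.5072 -0.0893  0.1604]
row [-1.5  1.5 -4.6] [-0.  -0.6 -0.2]
```

View pics/w7.png

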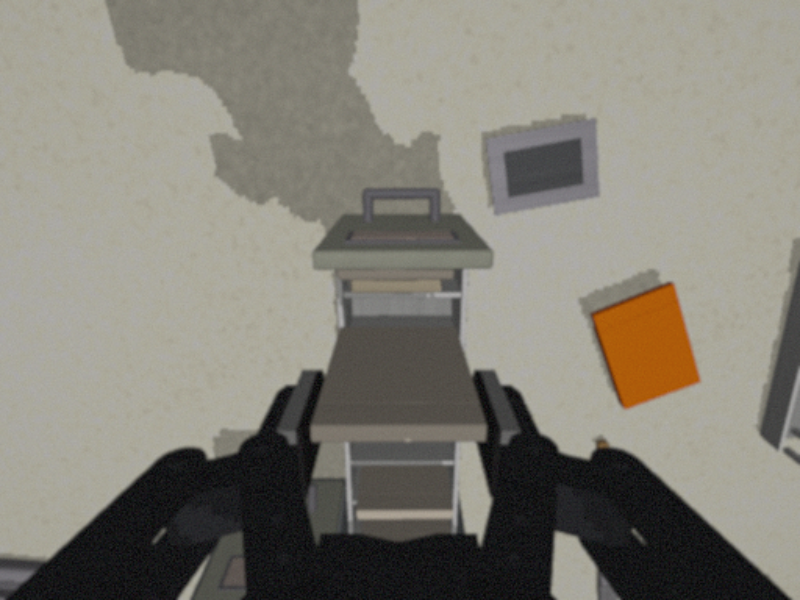

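View pics/i7.png

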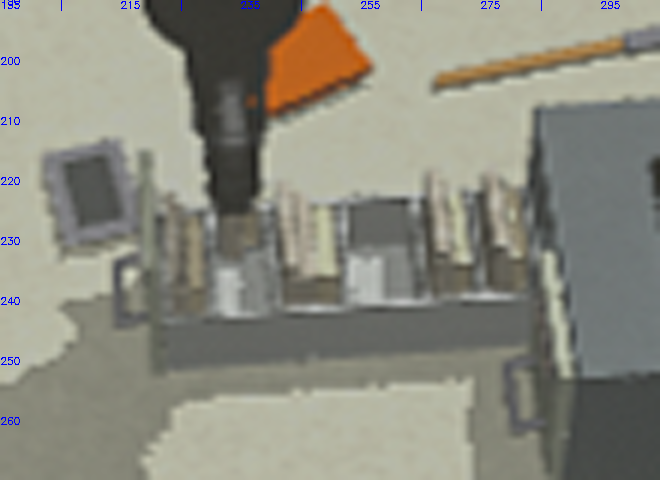

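View pics/s7.png

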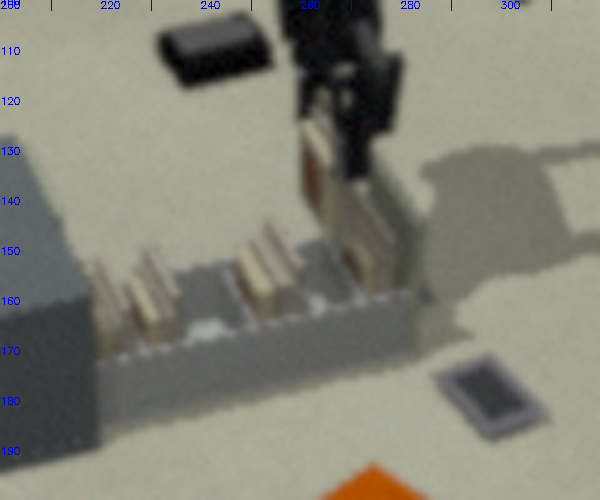

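```bash
python3 - <<'E'
from h import *
w=np.load("w7.npy",allow_pickle=True).item();crop(w,195,130,125,150,4,"pics/w7a.png")
E
```

```text
(no output)
```

View pics/w7a.png

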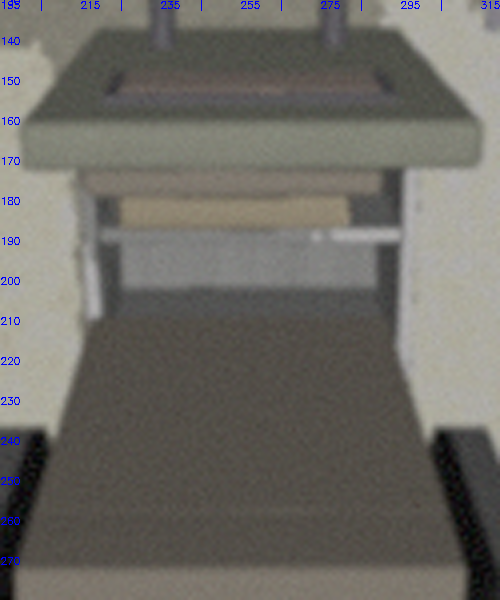

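```bash
python3 - <<'E'
from h import *
w=np.load("w7.npy",allow_pickle=True).item();p,R=pose()
f=lambda x,y:(195+x/4-.5,130+y/4-.5)
def ed(a,b):
    wd=b[0]-a[0];dep=291.36*.052/wd;o=[]
    for u in(a,b):
        c,r=ray(w,*u);o.append(R.inv().apply(c+r*dep-p)*1000)
    print(o)
ed(f(15,568),f(468,568));ed(f(90,318),f(395,318))
# intersect rays with plane tool z=-9 (label), 66 (foot)
for u,z in[(f(240,568),-9),(f(242,318),66)]:
    c,r=ray(w,*u);c=R.inv().apply(c-p);r=R.inv().apply(r);print(z,(c+r*(z/1000-c[2])/r[2])*1000)
for u in[f(100,235),f(402,235)]: print("d1",onz(w,*u,.06))
print("front in",onz(w,*f(22,165),.112),onz(w,*f(482,165),.112))
print(R.as_matrix())
E
```

```text
[array([  7.0229, -26.8468,  -5.9484]), array([ 6.9024, 25.1526, -5.9325])]
[array([  9.2915, -26.6401,  63.2879]), array([ 9.171 , 25.3594, 63.3038])]
-9 [ 9.0588 -1.0118 -9.    ]
66 [ 8.1095 -0.7254 66.    ]
d1 [ 0.495  -0.1166  0.06  ]
d1 [ 0.5016 -0.0557  0.06  ]
front in [ 0.4663 -0.1183  0.112 ] [ 0.4738 -0.0484  0.112 ]
[[-0.9945  0.1049 -0.0041]
 [ 0.1049  0.9945 -0.001 ]
 [ 0.004  -0.0014 -1.    ]]
```

```bash
python3 - <<'E'
from h import *
print(pose()[0]);
w=get_image("wrist");np.save("w8.npy",w,allow_pickle=True);p,R=pose();print(p,get_state()["qd"])
crop(w,195,130,125,150,4,"pics/w8a.png")
row([.5089,-.0879,.165],tool(-6,0))
K,Rc,t=cam(w);print("cam in tool",R.inv().apply(-Rc.T@t-p), proj(w,p))
E
```

```text
[ 0.5093 -0.0883  0.1634]
[ 0.5095 -0.0881  0.1639] [ 0.0065 -0.0122 -0.0033  0.0017  0.0005  0.0002]
row [ 0.6  0.2 -1.1] [-0.1 -0.2  0. ]
cam in tool [ 0.0845  0.0002 -0.1227] [[254.5368 270.5223]]
```

View pics/w8a.png

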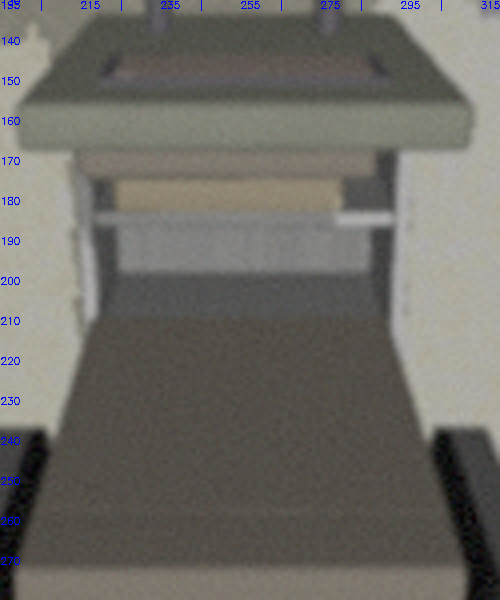

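```bash
python3 - <<'E'
from h import *
w=np.load("w8.npy",allow_pickle=True).item();p,R=pose();print(p)
f=lambda x,y:(195+x/4-.5,130+y/4-.5)
for u,z in[(f(240,568),-9),(f(240,568),-6),(f(242,318),66),(f(242,318),69)]:
    c,r=ray(w,*u);c=R.inv().apply(c-p);r=R.inv().apply(r);print(z,(c+r*(z/1000-c[2])/r[2])*1000)
for u in[f(95,218),f(393,217)]: print("d1",onz(w,*u,.06))
print("front in",onz(w,*f(18,147),.112),onz(w,*f(472,147),.112))
E
python3 -m jog '[0,0,0,0,0,0,0,0,0,0,0,0]'
```

```text
[ 0.5095 -0.0881  0.1639]
-9 [ 5.6755 -0.0037 -9.    ]
-6 [ 3.5958 -0.0085 -6.    ]
66 [ 4.9773  0.2275 66.    ]
69 [ 3.713   0.2283 69.    ]
d1 [ 0.495  -0.1168  0.06  ]
d1 [ 0.5011 -0.0562  0.06  ]
front in [ 0.4665 -0.1183  0.112 ] [ 0.4738 -0.0486  0.112 ]
clock: 8.52
position: [0.5092, -0.0881, 0.1642]
ee_rot: [-0.001, 0.052, 0.999, -0.001]
contact_force: [-0.5, -0.4, 0.1]
width: 0.0511
```

The block hangs straight, with its back at tool x = +5 over the full length. It is centred over the narrow cell to better than 1 mm, so I'll lower it.

```bash
python3 -m jog '[-0.3,0.2,20,0,0,0,-0.3,0.2,35,0,0,0,-0.3,0.2,45,0,0,0,-0.3,0.2,55,0,0,0,-0.3,0.2,62,0,0,0,-0.3,0.2,68,0,0,0,-0.3,0.2,73,0,0,0,-0.3,0.2,77,0,0,0,-0.3,0.2,77,0,0,0]';  python3 -m jog '[0,0,2,0,0,0,0,0,4,0,0,0,0,0,4,0,0,0]'; python3 - <<'E'
from h import *
w=get_image("wrist");crop(w,175,130,170,150,4,"pics/w9.png");np.save("w9.npy",w,allow_pickle=True)
d=get_image("side");crop(d,195,190,110,80,6,"pics/i9.png")
E
```

```text
clock: 9.65
position: [0.5088, -0.0883, 0.0864]
ee_rot: [-0.002, 0.053, 0.999, -0.001]
contact_force: [-0.0, -0.5, -1.2]
width: 0.0508
clock: 10.02
position: [0.5088, -0.0883, 0.0825]
ee_rot: [-0.002, 0.053, 0.999, -0.001]
contact_force: [0.3, -0.5, -0.6]
width: 0.051
```

View pics/w9.png

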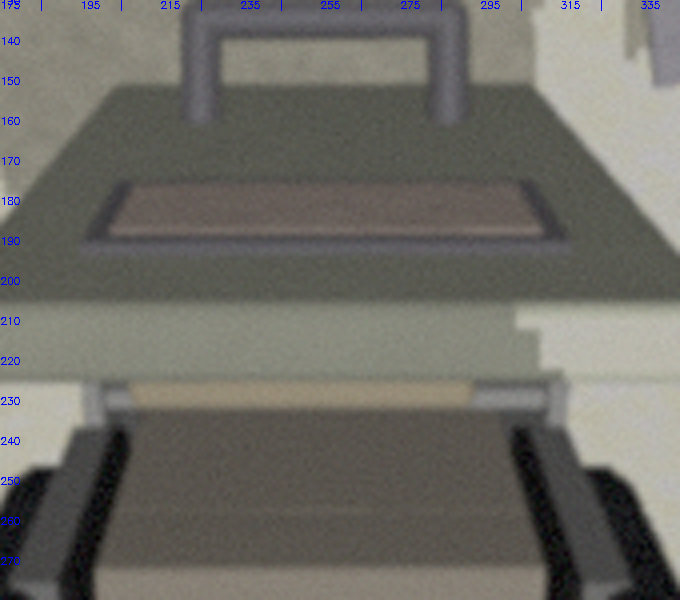

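View pics/i9.png

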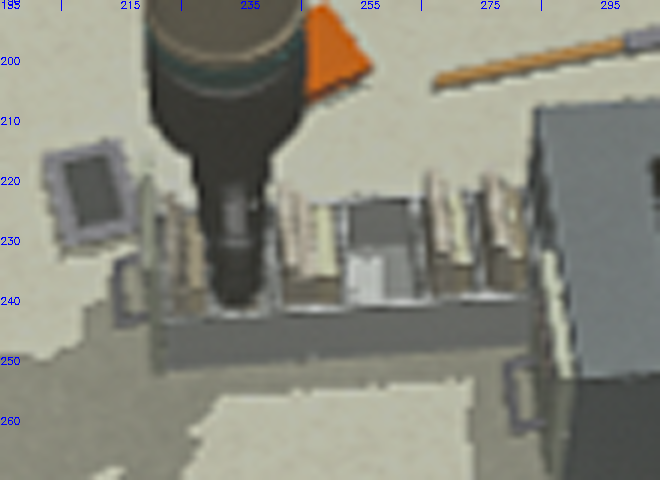

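The block is in the cell and nothing touches (force under 1.5 N). I'll go 1 mm lower and release.

```bash
python3 -m jog '[0,0,1,0,0,0,0,0,1,0,0,0]'; python3 -m jog '[0,0,0,0,0,0,0,0,0,0,0,0,0,0,0,0,0,0]' 0; python3 -m jog '[0,0,-15,0,0,0,0,0,-40,0,0,0,0,0,-75,0,0,0,0,0,-110,0,0,0,0,0,-145,0,0,0,0,0,-145,0,0,0,0,0,-145,0,0,0]'; python3 - <<'E'
from h import *
w=get_image("wrist");crop(w,190,80,130,180,3,"pics/w10.png");np.save("w10.npy",w,allow_pickle=True);print(pose()[0])
d=get_image("side");crop(d,195,190,110,80,6,"pics/i10.png")
E
```

```text
clock: 10.38
position: [0.5089, -0.0884, 0.0815]
ee_rot: [-0.002, 0.053, 0.999, -0.001]
contact_force: [0.1, 0.3, -1.4]
width: 0.051
clock: 10.75
position: [0.509, -0.0884, 0.0817]
ee_rot: [-0.002, 0.053, 0.999, -0.001]
contact_force: [-0.5, 0.5, 0.4]
width: 0.0854
clock: 11.62
position: [0.509, -0.0881, 0.2267]
ee_rot: [-0.002, 0.053, 0.999, -0.001]
contact_force: [-0.5, 0.0, 0.1]
width: 0.0852
[ 0.5087 -0.088   0.226 ]
```

View pics/w10.png

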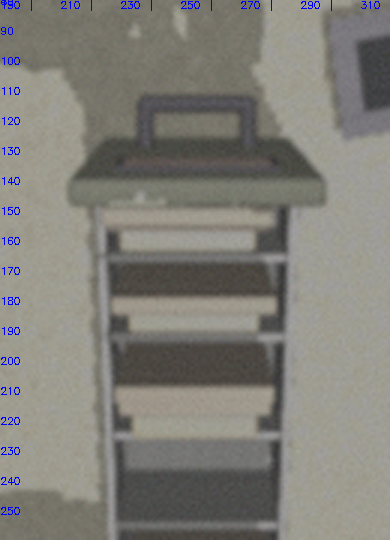

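View pics/i10.png

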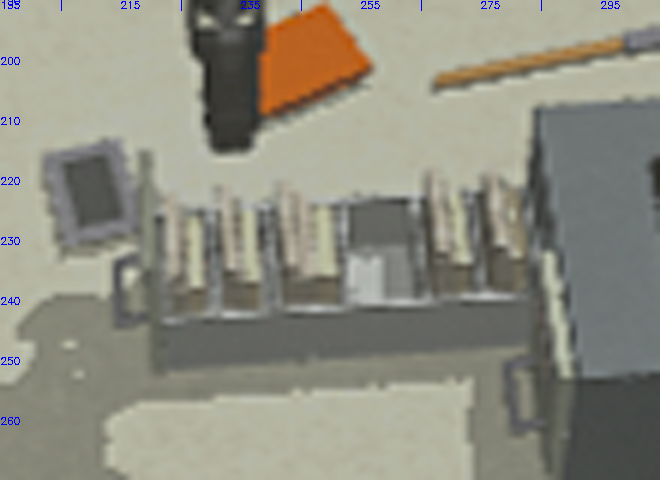

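The thin block stands in the narrow cell (side view around (235,230)), in line with its neighbours. Next is the pre-grasp above the thick block, the one nearest the robot.

```bash
python3 - <<'E'
from fit import *
p=np.array([.5602,.2006,-.002,-3.35])
o=np.array([.613,.1977,.0852])-bl2(p,.086,(.005,0,.066))[0];print(o)
g=bl2(p,-.038,(.008,0,.126))[0]+o;print(g);row(g,tool(-3.35,35))
E
```

```text
[0.0006 0.0002 0.0003]
[0.4573 0.2068 0.1361]
row [ 81.5 287.8  89.8] [ -0.9 -35.3  -2.6]
```

```bash
python3 -m jog '[15,58,0,0,-9,0, 30,116,0,0,-18,-1, 45,174,0,-0.5,-27,-2, 60,230,10,-0.9,-35.3,-2.6, 75,280,30,-0.9,-35.3,-2.6, 81.5,288,70,-0.9,-35.3,-2.6, 81.5,288,90,-0.9,-35.3,-2.6,81.5,288,90,-0.9,-35.3,-2.6,81.5,288,90,-0.9,-35.3,-2.6]'; python3 - <<'E'
from h import *
w=get_image("wrist");cv2.imwrite("pics/w11.png",cv2.resize(w["frame"][:,:,::-1],(800,600)));np.save("w11.npy",w,allow_pickle=True)
crop(w,190,190,140,80,5,"pics/w11a.png")
E
```

```text
clock: 12.85
position: [0.4586, 0.2064, 0.1364]
ee_rot: [0.301, 0.028, 0.953, -0.009]
contact_force: [0.1, 0.5, 0.3]
width: 0.0855
```

View pics/w11.png

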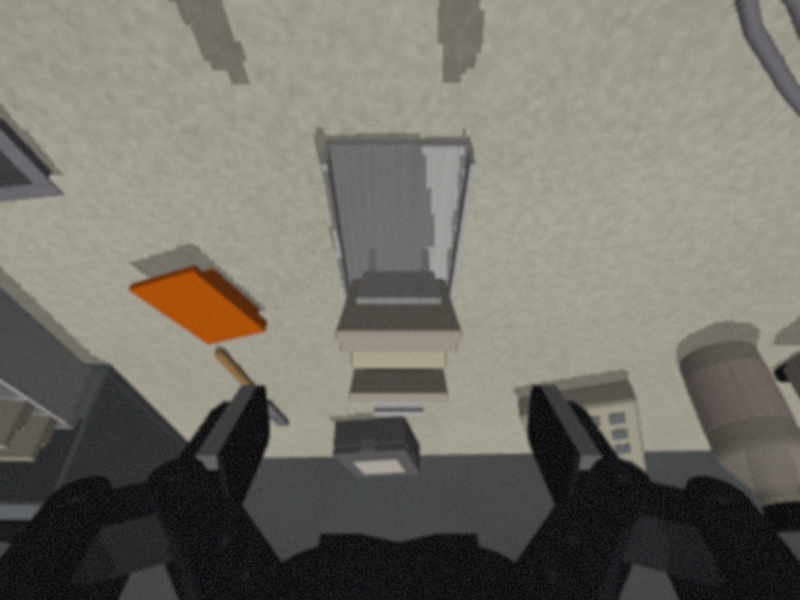

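View pics/w11a.png

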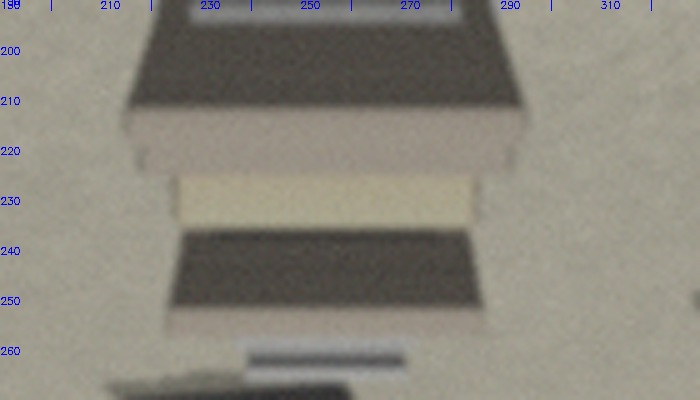

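```bash
python3 - <<'E'
from h import *
w=np.load("w11.npy",allow_pickle=True).item();p,R=pose()
f=lambda x,y:(190+x/5-.5,190+y/5-.5)
for u in(f(128,108),f(526,106)):
    c,r=ray(w,*u);c=R.inv().apply(c-p);r=R.inv().apply(r);print((c+r*.1903)*1000,(c+r*(.051-c[2])/r[2])*1000)
E
```

```text
[ 10.0814 -25.5389  51.9908] [ 10.5069 -25.3929  51.    ]
[10.465  26.4499 52.1392] [10.9513 26.2802 51.    ]
```

The label's back edge is at tool (10.4, 0.4, 52) mm against the wanted (8, 0, 51). I'll correct for that, approach and grip.

```bash
python3 -m jog '[2.5,0.4,5,0,0,0, 2.5,0.4,20,0,0,0, 2.5,0.4,35,0,0,0, 2.5,0.4,48,0,0,0, 2.5,0.4,57,0,0,0, 2.5,0.4,61,0,0,0, 2.5,0.4,61,0,0,0,2.5,0.4,61,0,0,0]'; python3 - <<'E'
from h import *
w=get_image("wrist");crop(w,165,230,180,80,4,"pics/w12.png");np.save("w12.npy",w,allow_pickle=True)
E
```

```text
clock: 13.9
position: [0.4928, 0.2063, 0.0927]
ee_rot: [0.296, 0.028, 0.955, -0.009]
contact_force: [0.6, -0.4, 0.0]
width: 0.0856
```

View pics/w12.png

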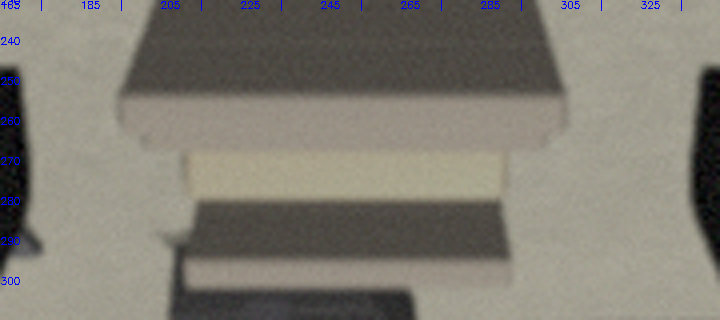

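```bash
python3 -m jog '[0,0,0,0,0,0,0,0,0,0,0,0]'; python3 - <<'E'
from h import *
print(get_state()['qpos'],get_state()['contact_force'])
from h import *
w=get_image("wrist");crop(w,165,230,180,80,4,"pics/w13.png");np.save("w13.npy",w,allow_pickle=True)
E
```

```text
clock: 14.2
position: [0.4928, 0.2064, 0.0926]
ee_rot: [0.296, 0.028, 0.955, -0.009]
contact_force: [0.4, 0.3, -0.5]
width: 0.0853
[ 0.443   0.2451  2.2382 -1.1778  0.2995  0.0152] [ 0.427   0.3207 -0.4809]
```

View pics/w13.png

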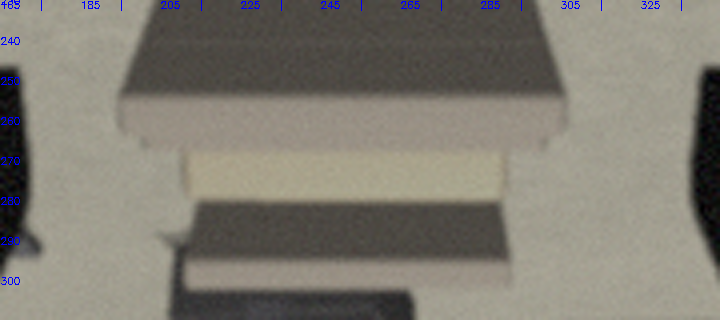

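Joint 4 has hit its −1.18 limit, so the tool stopped short at 34°. I'll reach it with less tilt (27°) instead. The block then sits 8° off in the jaws, which I make up at placing.

```bash
python3 - <<'E'
from h import *
w=np.load("w13.npy",allow_pickle=True).item();p,R=pose()
f=lambda x,y:(165+x/4-.5,230+y/4-.5)
L=[]
for u in(f(120,96),f(567,95)):
    c,r=ray(w,*u);L.append(c+r*.1356);print(R.inv().apply(L[-1]-p)*1000)
m=np.mean(L,0);print("label back",m)
B=Ro.from_euler('z',-3.35,degrees=True)*Ro.from_euler('y',-35,degrees=True)  # block axes
print(B.as_matrix())
g=m+B.apply([.008,0,-.0075]);print("grip",g)
row(g,tool(-3.35,27)); row(g+B.apply([0,0,.01]),tool(-3.35,27))
m2=m-[0,0,0]
# alt from pregrasp estimate
E
```

```text
[ 12.1252 -27.5975  -5.1405]
[12.2979 24.4108 -5.067 ]
label back [0.4798 0.2056 0.0899]
[[ 0.8178  0.0584 -0.5726]
 [-0.0479  0.9983  0.0335]
 [ 0.5736 -0.      0.8192]]
grip [0.4906 0.2049 0.0883]
row [ 4.1 -1.6  2.3] [-0.1  7.4  0. ]
row [ 4.2 -1.6 -7.7] [-0.1  7.4  0. ]
```

```bash
python3 -m jog '[2,-0.8,1,0,4,0, 4.1,-1.6,2.6,0,7.4,0,4.1,-1.6,2.6,0,7.4,0,4.1,-1.6,2.6,0,7.4,0]'; python3 - <<'E'
from h import *
print(get_state()['qpos'])
w=get_image("wrist");crop(w,165,230,180,80,4,"pics/w14.png");np.save("w14.npy",w,allow_pickle=True)
row([.4906,.2049,.0878],tool(-3.35,27))
E
```

```text
clock: 14.75
position: [0.4912, 0.2047, 0.0882]
ee_rot: [0.234, 0.029, 0.972, -0.007]
contact_force: [0.1, 0.3, -0.7]
width: 0.0852
[ 0.3943  0.244   2.1584 -0.5904  0.3675 -0.602 ]
row [0.3 0.2 0.1] [-0.1  0.  -0. ]
```

View pics/w14.png

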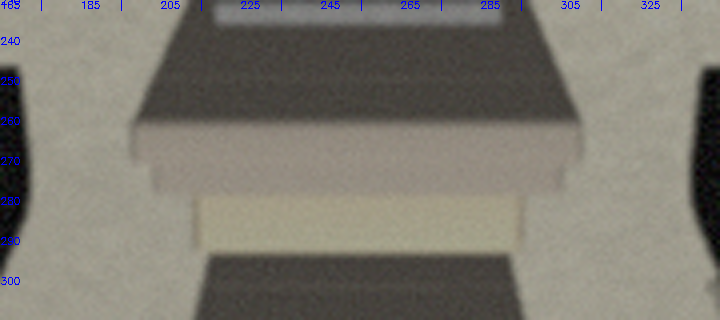

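Centred, and joint 4 is well off its limit. I'll grip and withdraw along the block's length (block axis = tool z turned by 8°).

```bash
python3 -m jog '[0,0,0,0,0,0,0,0,0,0,0,0,0,0,0,0,0,0,0,0,0,0,0,0,0,0,0,0,0,0,0,0,0,0,0,0]' 1 45;  python3 - <<'E'
from h import *
p,R=pose();B=Ro.from_euler('z',-3.35,degrees=True)*Ro.from_euler('y',-35,degrees=True)
print(R.inv().apply(B.apply([0,0,1])))
E
```

```text
clock: 15.55
position: [0.4905, 0.2047, 0.0881]
ee_rot: [0.233, 0.029, 0.972, -0.007]
contact_force: [-4.5, 0.7, 5.2]
width: 0.051
[ 0.1392 -0.0013 -0.9903]
```

```bash
python3 -m jog '[0.7,0,-5,0,0,0, 2.8,0,-20,0,0,0, 6.2,0,-44,0,0,0, 10.4,0,-74,0,0,0, 14,0,-100,0,0,0,14,0,-100,0,0,0,14,0,-100,0,0,0]';  python3 - <<'E'
from h import *
print(get_state()['qpos'])
d=get_image("scene");crop(d,240,120,120,140,4,"pics/s15.png")
w=get_image("wrist");crop(w,175,160,160,120,5,"pics/w15.png");np.save("w15.npy",w,allow_pickle=True)
E
```

```text
clock: 16.42
position: [0.4329, 0.2083, 0.1706]
ee_rot: [0.233, 0.028, 0.972, -0.007]
contact_force: [-0.3, -0.2, -1.0]
width: 0.0512
[ 0.4689  0.0497  2.1202 -0.4191  0.5989 -0.7396]
```

View pics/s15.png

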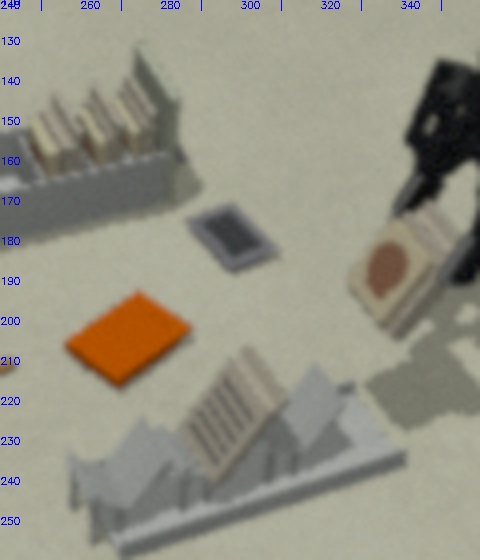

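View pics/w15.png

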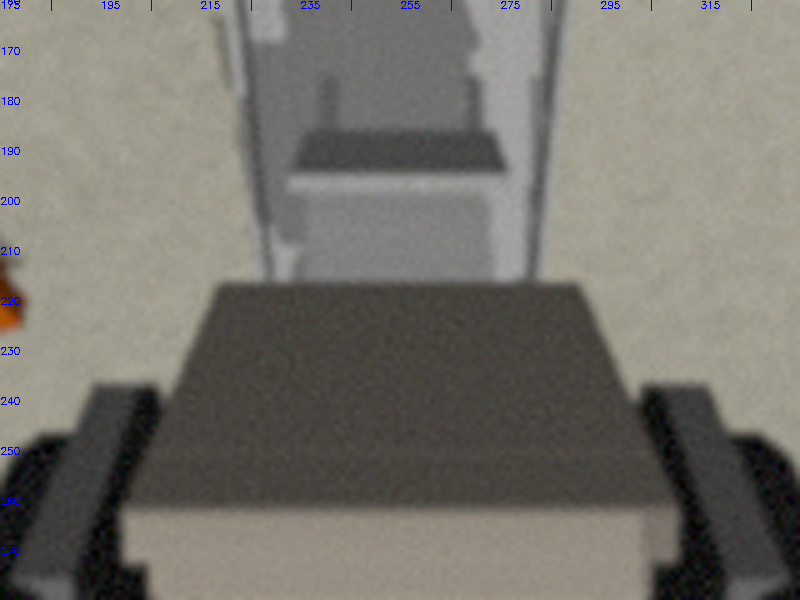

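```bash
cat > held.py <<'E'
from h import *
from scipy.optimize import least_squares
def held(w,p,R,uv):  # uv: label L,R, foot L,R back edges -> x,y,z of foot back mid & angle in tool frame
    def f(q):
        a=np.radians(q[3]);d=np.array([np.sin(a),0,-np.cos(a)]) # foot->label in tool
        P=[]
        for k in(.075,0):
            for s in(-.026,.026): P.append(q[:3]+d*k+[0,s,0])
        return (proj(w,R.apply(np.array(P))+p)-np.array(uv)).ravel()
    r=least_squares(f,[.008,0,.066,0],x_scale=[.01,.01,.01,1]);print(r.x*[1000,1000,1000,1],np.round(r.fun,1));return r.x
E
python3 - <<'E'
from held import *
w=np.load("w15.npy",allow_pickle=True).item();p,R=pose()
f=lambda x,y:(175+x/5-.5,160+y/5-.5)
held(w,p,R,[f(122,507),f(682,507),f(218,284),f(580,284)])
E
```

```text
[-1.9998  0.4367 67.6446  8.3962] [-0.2 -0.1 -0.3  0.1  0.3 -0.   0.4  0. ]
```

```bash
python3 - <<'E'
from h import *
Rt=tool(-6,-8.2);fc=np.array([-.0154,.0004,.0657])
for z in(.13,.10,.016):
    g=np.array([.5838,-.0956,z])-Rt.apply(fc);print(g);row(g,Rt)
print(Rt.as_matrix())
E
```

```text
[ 0.5779 -0.0954  0.1972]
row [-157.2 -294.4   49.7] [ 0.3 35.1  2.6]
[ 0.5779 -0.0954  0.1672]
row [-143.6 -294.3   76.5] [ 0.3 35.1  2.6]
[ 0.5779 -0.0954  0.0832]
row [-105.6 -294.2  151.4] [ 0.3 35.1  2.6]
[[-0.9844  0.1045 -0.1418]
 [ 0.1035  0.9945  0.0149]
 [ 0.1426 -0.     -0.9898]]
```

```bash
python3 -m jog '[-14,0,-30,0,6,0, -38,-49,-18,0,14,0.5, -62,-98,-4,0,23,1, -86,-147,9,0.1,31,1.5, -110,-196,22,0.3,35.1,2.6, -133,-245,36,0.3,35.1,2.6, -157,-294,49.7,0.3,35.1,2.6, -144,-294.3,76,0.3,35.1,2.6, -143.6,-294.3,76.5,0.3,35.1,2.6, -143.6,-294.3,76.5,0.3,35.1,2.6]'; python3 -m jog '[0,0,0,0,0,0,0,0,0,0,0,0,0,0,0,0,0,0]'; python3 - <<'E'
from h import *
w=get_image("wrist");cv2.imwrite("pics/w16f.png",cv2.resize(w["frame"][:,:,::-1],(800,600)));crop(w,175,140,160,140,5,"pics/w16.png");np.save("w16.npy",w,allow_pickle=True)
d=get_image("side");crop(d,195,190,110,80,6,"pics/i16.png")
print(pose()[0])
E
```

```text
clock: 17.77
position: [0.5781, -0.0948, 0.1678]
ee_rot: [-0.071, 0.052, 0.996, 0.004]
contact_force: [-0.4, 0.4, -1.6]
width: 0.0507
clock: 18.15
position: [0.5783, -0.0947, 0.1688]
ee_rot: [-0.07, 0.051, 0.996, 0.004]
contact_force: [0.3, 0.3, -0.9]
width: 0.0508
[ 0.5782 -0.0949  0.1685]
```

View pics/w16.png

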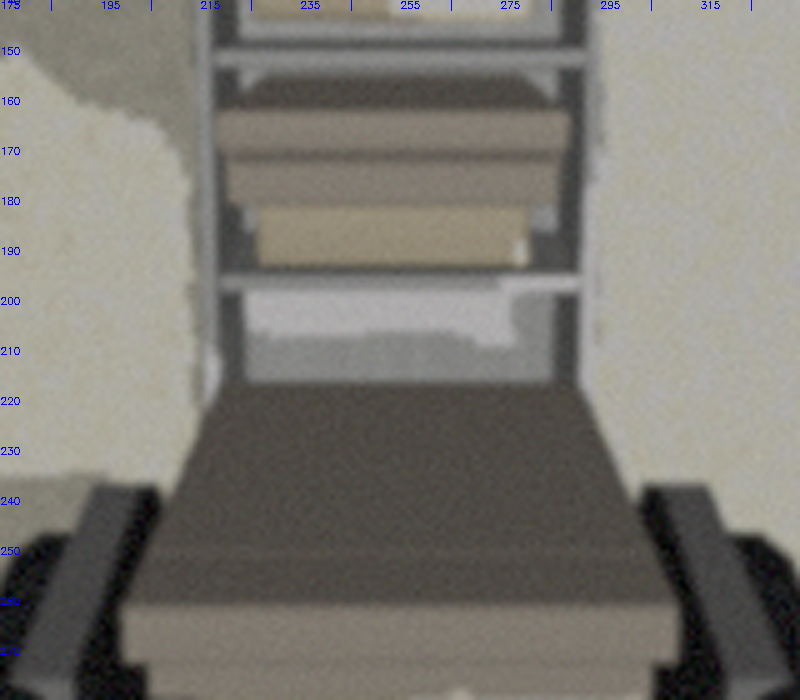

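View pics/i16.png

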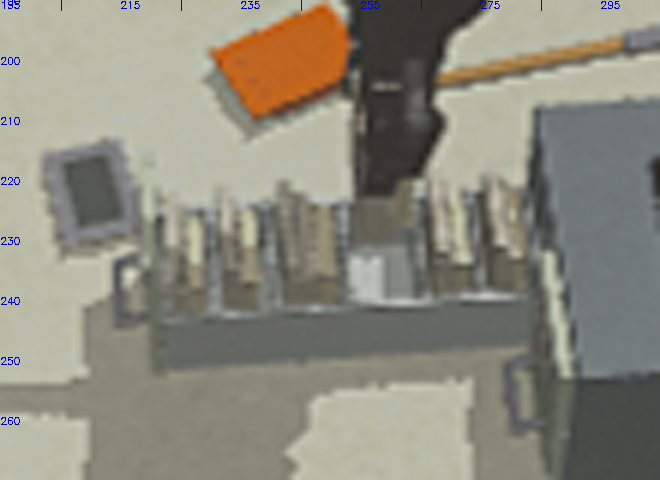

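```bash
python3 - <<'E'
from held import *
w=np.load("w16.npy",allow_pickle=True).item();p,R=pose()
f=lambda x,y:(175+x/5-.5,140+y/5-.5)
q=held(w,p,R,[f(122,606),f(682,606),f(217,383),f(581,383)])
a=np.radians(q[3]);fc=q[:3]+.0135*np.array([-np.cos(a),0,-np.sin(a)]);F=R.apply(fc)+p
up=R.apply([np.sin(a),0,-np.cos(a)]);print("foot centre world",F,"up",up)
L,Rr=[onz(w,*f(x,y),.06) for x,y in((220,284),(580,280))];m=(L+Rr)/2;print("d3",L,Rr,m,np.hypot(*(L-Rr)[:2]))
yaw=np.radians(-6);c=m+.019*np.array([np.cos(yaw),np.sin(yaw),0]);print("wide centre by d3",c)
Rt=tool(-6,-8.2);print("err tool",R.inv().apply(c-F)*1000)
L,Rr=[onz(w,*f(x,58),.06) for x in(217,583)];m=(L+Rr)/2;print("d2",m,m+.0595*np.array([np.cos(yaw),np.sin(yaw),0]))
print("yaw now",R.as_euler('ZYX',degrees=True))
E
```

```text
[-2.0042  0.3348 67.9483  8.3803] [-0.3 -0.1 -0.2  0.1  0.6 -0.   0.3  0. ]
foot centre world [ 0.5842 -0.0951  0.1011] up [-0.0057 -0.0005  1.    ]
d3 [ 0.5621 -0.1238  0.06  ] [ 0.5677 -0.0628  0.06  ] [ 0.5649 -0.0933  0.06  ] 0.06129165773618537
wide centre by d3 [ 0.5838 -0.0953  0.06  ]
err tool [-5.3872 -0.2908 40.7101]
d2 [ 0.5272 -0.0894  0.06  ] [ 0.5864 -0.0956  0.06  ]
yaw now [174.0779  -8.0577 179.9383]
```

Foot centre is at (0.5842, -0.0951) against a cell centre of (0.5838, -0.0954), and upright within 0.4°. I'll lower it straight down.

```bash
python3 -m jog '[-2.8,0,19.8,0,0,0, -5.2,0,36.6,0,0,0, -6.7,0,47.5,0,0,0, -8,0,56.4,0,0,0, -9,0,63.4,0,0,0, -9.8,0,69.3,0,0,0, -10.5,0,74.3,0,0,0, -11.1,0,78.2,0,0,0, -11.1,0,78.2,0,0,0]'; python3 -m jog '[-0.3,0,2,0,0,0, -0.5,0,3.5,0,0,0, -0.5,0,3.5,0,0,0]'; python3 - <<'E'
from h import *
w=get_image("wrist");crop(w,155,120,200,160,4,"pics/w17.png");np.save("w17.npy",w,allow_pickle=True)
d=get_image("side");crop(d,195,190,110,80,6,"pics/i17.png")
E
```

```text
clock: 19.38
position: [0.578, -0.0949, 0.0889]
ee_rot: [-0.071, 0.052, 0.996, 0.004]
contact_force: [0.0, -0.0, -1.2]
width: 0.0509
clock: 19.75
position: [0.5781, -0.0949, 0.0856]
ee_rot: [-0.071, 0.052, 0.996, 0.004]
contact_force: [-0.1, 0.4, -1.4]
width: 0.051
```

View pics/w17.png

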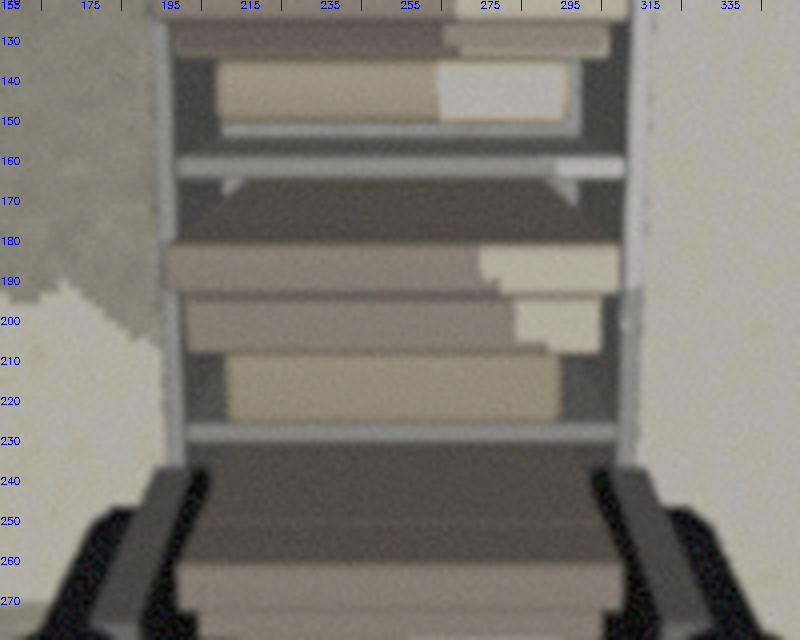

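View pics/i17.png

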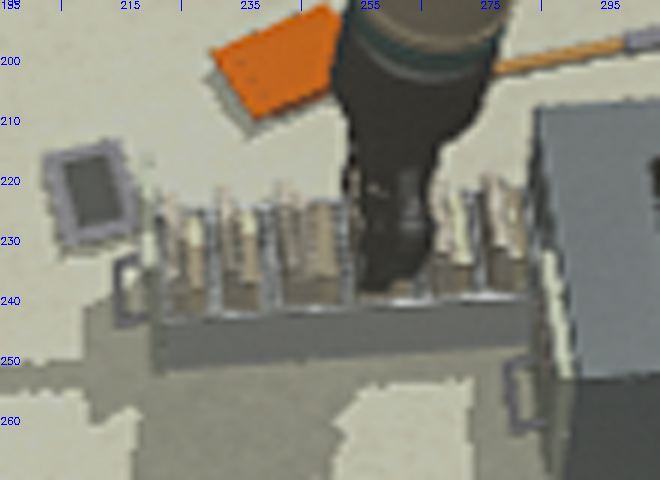

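```bash
python3 -m jog '[-0.2,0,1.5,0,0,0,-0.2,0,1.5,0,0,0]'; python3 -m jog '[0,0,0,0,0,0,0,0,0,0,0,0,0,0,0,0,0,0]' 0; python3 -m jog '[2.1,0,-15,0,0,0,5.6,0,-40,0,0,0,10.5,0,-75,0,0,0,15.5,0,-110,0,0,0,20,0,-140,0,0,0,20,0,-140,0,0,0,20,0,-140,0,0,0]'; python3 - <<'E'
from h import *
w=get_image("wrist");crop(w,190,80,130,180,3,"pics/w18.png");np.save("w18.npy",w,allow_pickle=True);print(pose()[0])
d=get_image("side");crop(d,195,190,110,80,6,"pics/i18.png")
d=get_image("scene");crop(d,200,120,145,140,4,"pics/s18.png")
E
```

```text
clock: 20.1
position: [0.578, -0.0949, 0.084]
ee_rot: [-0.071, 0.052, 0.996, 0.004]
contact_force: [-0.2, 0.1, -1.8]
width: 0.051
clock: 20.48
position: [0.5782, -0.095, 0.0842]
ee_rot: [-0.07, 0.052, 0.996, 0.004]
contact_force: [-0.8, -1.4, 0.5]
width: 0.0854
clock: 21.35
position: [0.5776, -0.095, 0.2254]
ee_rot: [-0.071, 0.052, 0.996, 0.004]
contact_force: [0.3, -1.6, -1.1]
width: 0.0853
[ 0.5774 -0.0949  0.2248]
```

View pics/w18.png

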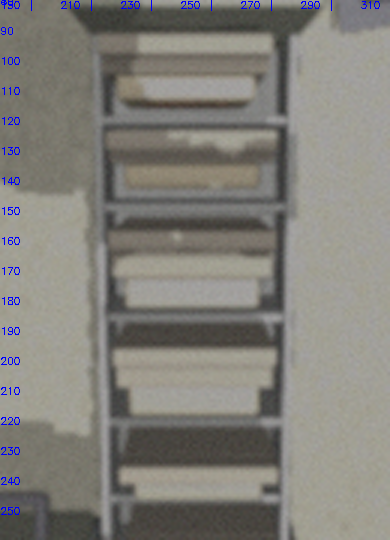

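View pics/i18.png

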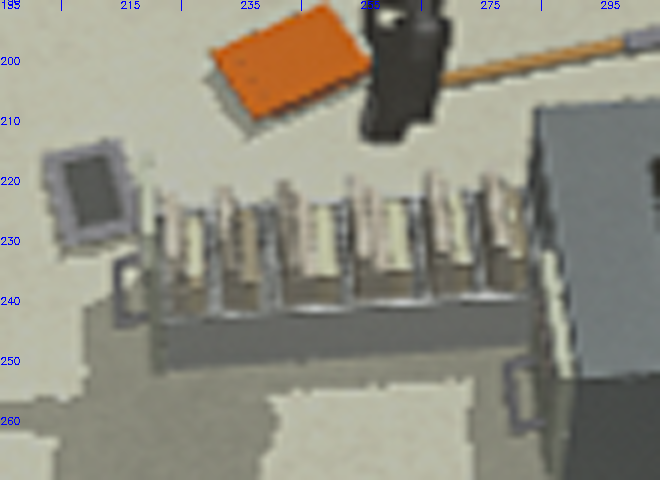

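View pics/s18.png

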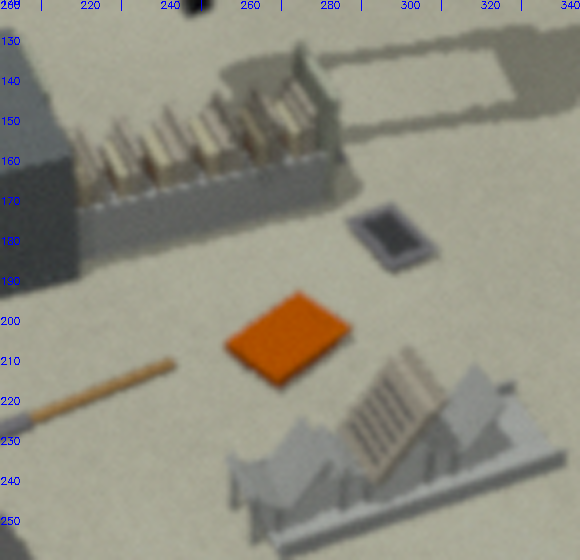

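Both blocks stand in their cells, and the cassette and bench items look unmoved. Next is the drawer: I'll estimate the remaining travel and the push start pose with the jaws closed.

```bash
python3 - <<'E'
from h import *
w=np.load("w2.npy",allow_pickle=True).item()
L,Rr=onz(w,197/1.5625,382/1.5625,.118),onz(w,437/1.5625,382/1.5625,.118);print("cab face",L,Rr)
row([.420,-.0785,.225],tool(-6,0));row([.420,-.0785,.085],tool(-6,0))
E
```

```text
cab face [ 0.6513 -0.2162  0.118 ] [ 0.6645 -0.0643  0.118 ]
row [156.6   0.   22. ] [ 0.1 -8.2  0.1]
row [136.6  -0.2 160.5] [ 0.1 -8.2  0.1]
```

```bash
python3 -m jog '[50,0,5,0,-3,0, 105,0,12,0,-8.2,0, 150,0,18,0,-8.2,0, 156.6,0,22,0.1,-8.2,0.1, 151,0,60,0.1,-8.2,0.1, 144,0,110,0.1,-8.2,0.1, 137,0,150,0.1,-8.2,0.1, 136.6,-0.2,160.5,0.1,-8.2,0.1,136.6,-0.2,160.5,0.1,-8.2,0.1]' 1 40; python3 - <<'E'
from h import *
print(pose()[0]);row([.420,-.0785,.085],tool(-6,0))
d=get_image("side");crop(d,180,180,130,90,6,"pics/i19.png")
w=get_image("wrist");cv2.imwrite("pics/w19.png",cv2.resize(w["frame"][:,:,::-1],(800,600)))
E
```

```text
clock: 22.62
position: [0.4215, -0.0789, 0.0855]
ee_rot: [0.0, 0.053, 0.999, -0.0]
contact_force: [0.5, 0.7, 0.2]
width: -0.0002
[ 0.4215 -0.0789  0.0855]
row [1.5 0.2 0.5] [-0.  0. -0.]
```

View pics/i19.png

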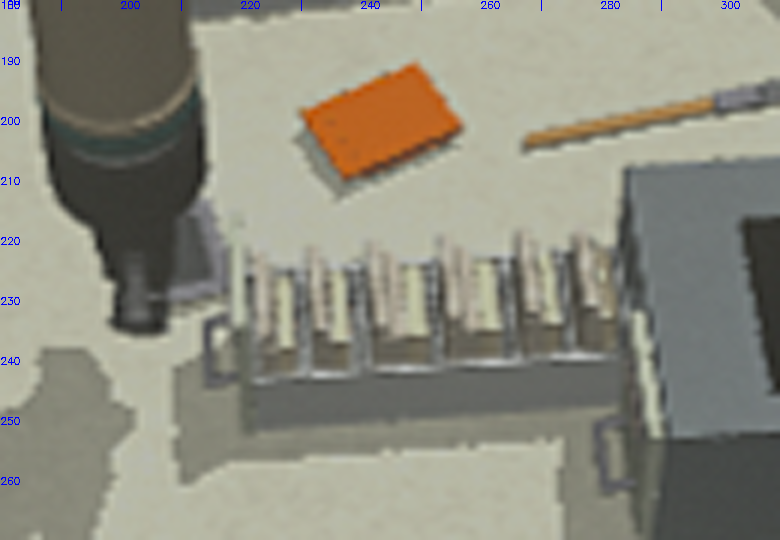

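View pics/w19.png

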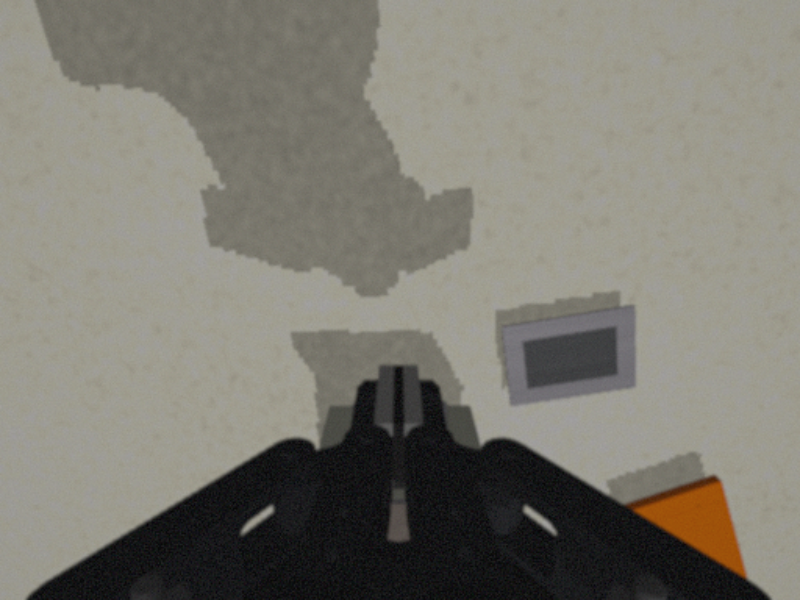

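```bash
python3 -m jog '[-10,0,0,0,0,0,-19,0,0,0,0,0,-24,0,0,0,0,0,-28,0,0,0,0,0,-32,0,0,0,0,0,-37,0,0,0,0,0,-43,0,0,0,0,0,-50,0,0,0,0,0,-58,0,0,0,0,0,-66,0,0,0,0,0]'; python3 - <<'E'
from h import *
d=get_image("side");crop(d,180,180,130,90,6,"pics/i20.png")
E
```

```text
clock: 23.98
position: [0.4872, -0.0858, 0.0859]
ee_rot: [0.001, 0.053, 0.999, -0.0]
contact_force: [-1.6, 0.1, -0.3]
width: -0.0006
```

View pics/i20.png

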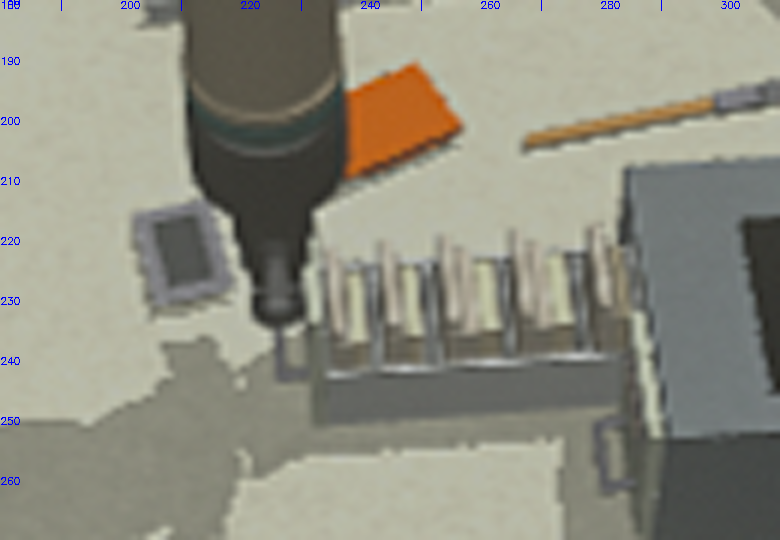

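The drawer slides with about 1.6 N and the blocks stay upright, so I'll continue.

```bash
python3 -m jog '[-9,0,0,0,0,0,-19,0,0,0,0,0,-29,0,0,0,0,0,-39,0,0,0,0,0,-49,0,0,0,0,0,-59,0,0,0,0,0,-69,0,0,0,0,0,-79,0,0,0,0,0,-89,0,0,0,0,0,-99,0,0,0,0,0]';python3 -m jog '[-9,0,0,0,0,0,-17,0,0,0,0,0,-24,0,0,0,0,0,-30,0,0,0,0,0,-35,0,0,0,0,0,-38,0,0,0,0,0]'; python3 - <<'E'
from h import *
d=get_image("side");crop(d,210,180,130,90,6,"pics/i21.png")
E
```

```text
clock: 25.28
position: [0.5857, -0.0961, 0.0861]
ee_rot: [0.001, 0.053, 0.999, -0.0]
contact_force: [-1.9, 2.4, -0.5]
width: 0.0002
clock: 26.02
position: [0.6233, -0.1003, 0.0863]
ee_rot: [0.001, 0.053, 0.999, -0.0]
contact_force: [-2.2, -0.1, -0.8]
width: 0.0002
```

View pics/i21.png

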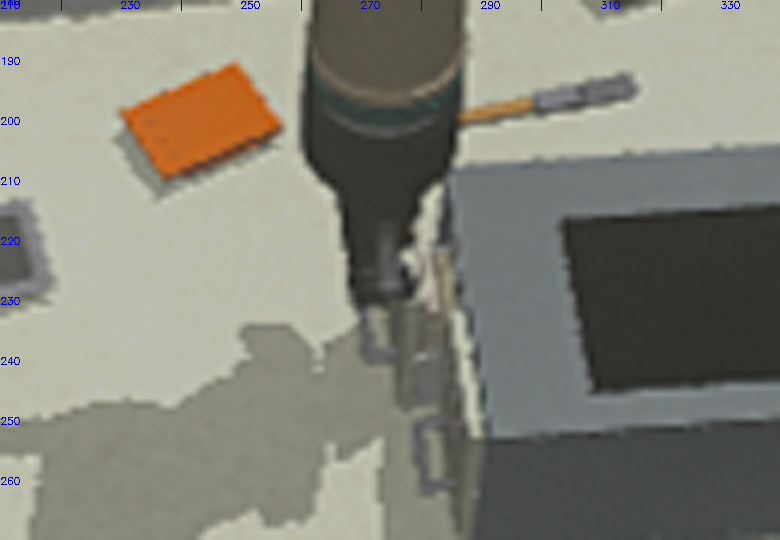

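```bash
python3 -m jog '[-4,0,0,0,0,0,-8,0,0,0,0,0,-12,0,0,0,0,0,-15,0,0,0,0,0,-15,0,0,0,0,0]';python3 -m jog '[-2,0,0,0,0,0,-4,0,0,0,0,0]';python3 -m jog '[-1,0,0,0,0,0,-2,0,0,0,0,0]'; python3 - <<'E'
from h import *
d=get_image("side");crop(d,210,180,130,90,6,"pics/i22.png")
E
```

```text
clock: 26.7
position: [0.6387, -0.1018, 0.0864]
ee_rot: [0.002, 0.053, 0.999, -0.0]
contact_force: [0.9, 0.5, 0.4]
width: 0.0002
clock: 26.95
position: [0.6417, -0.1021, 0.0863]
ee_rot: [0.001, 0.053, 0.999, -0.0]
contact_force: [-1.9, 0.5, 0.3]
width: -0.0002
clock: 27.2
position: [0.6427, -0.1022, 0.0861]
ee_rot: [-0.0, 0.053, 0.999, -0.0]
contact_force: [-3.8, -0.4, 2.9]
width: 0.0001
```

View pics/i22.png

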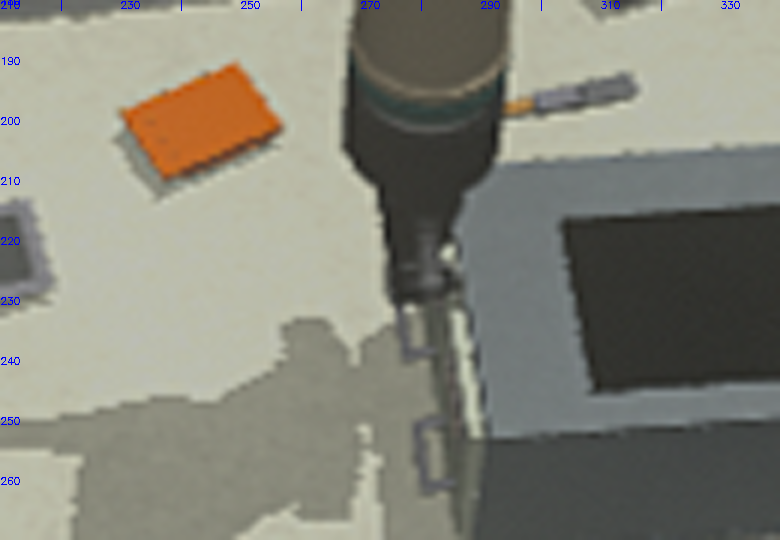

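```bash
for i in 1 2 3; do python3 -m jog '[-0.7,0,0,0,0,0,-1,0,0,0,0,0]' | grep -E 'pos|force'; done
```

```text
position: [0.6427, -0.1021, 0.086]
contact_force: [-7.2, 0.2, 3.4]
position: [0.6426, -0.102, 0.0858]
contact_force: [-9.8, 0.9, 4.0]
position: [0.6426, -0.102, 0.0857]
contact_force: [-11.7, 0.5, 4.8]
```

The position holds while the force rises to 12 N: the drawer is on its stop. I'll back off, rise and check.

```bash
python3 -m jog '[3,0,0,0,0,0,15,0,0,0,0,0,40,0,0,0,0,0,60,0,-20,0,0,0,60,0,-70,0,0,0,60,0,-130,0,0,0,30,0,-170,0,0,0,30,0,-170,0,0,0,30,0,-170,0,0,0]'; python3 - <<'E'
from h import *
print(pose()[0])
w=get_image("wrist");cv2.imwrite("pics/w23.png",cv2.resize(w["frame"][:,:,::-1],(800,600)));np.save("w23.npy",w,allow_pickle=True)
d=get_image("side");crop(d,210,150,130,120,6,"pics/i23.png")
d=get_image("scene");cv2.imwrite("pics/s23.png",d["frame"][:,:,::-1])
E
```

```text
clock: 29.12
position: [0.6159, -0.0992, 0.2554]
ee_rot: [0.0, 0.053, 0.999, -0.0]
contact_force: [-1.0, 0.1, -0.7]
width: -0.0001
[ 0.6159 -0.0992  0.2554]
```

View pics/w23.png

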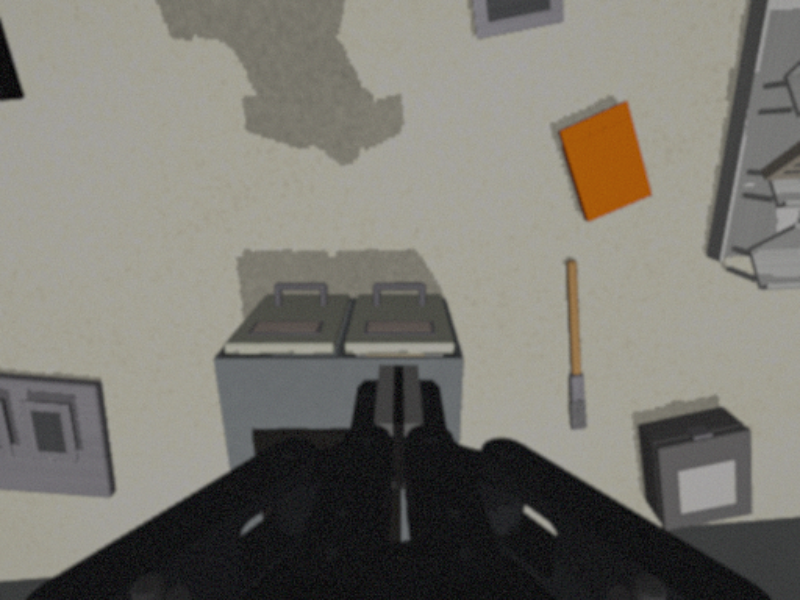

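View pics/i23.png

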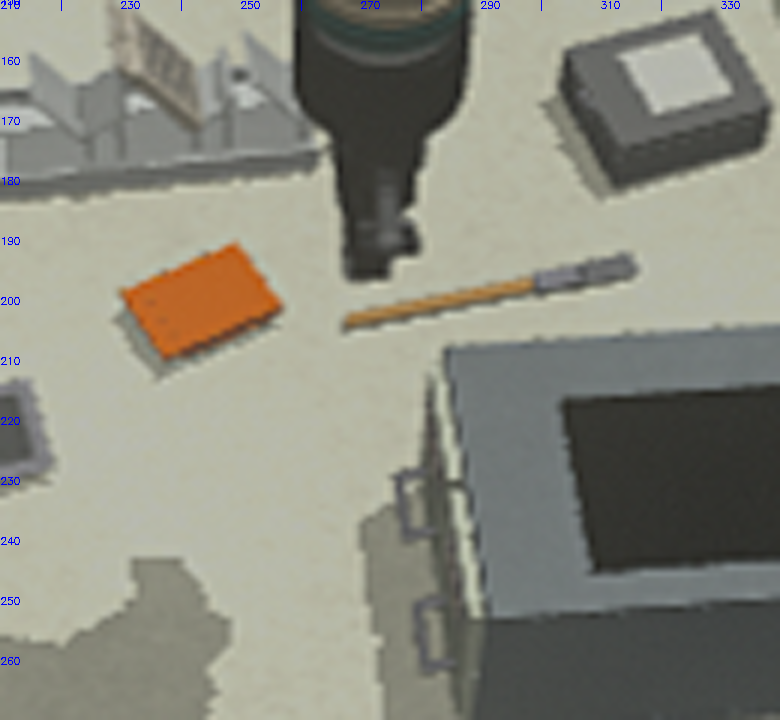

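View pics/s23.png

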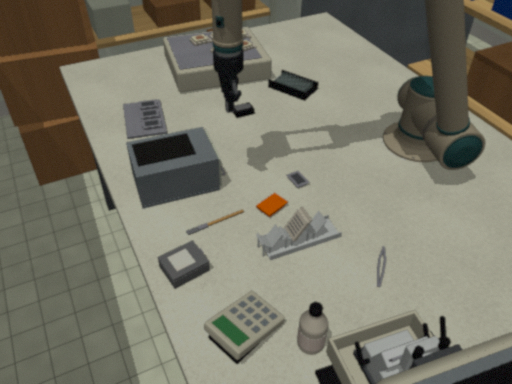

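The drawer front is flush with the shut neighbour (wrist view: both panels at rows 295–355, both pulls at row ~290). The cassette is still in its seat, the bench items are unmoved and the arm is clear.

```bash
python3 - <<'E'
from rig import *
print(sign_off())
E
```

```text
the job is handed in; nothing more can be done
None
```

Both blocks are filed and the drawer is shut. The thin block from the far seat is in the narrow cell, and the thick block from the seat nearest the robot is in the wide cell. I pushed the drawer to its stop with the jaws closed and handed the job in after about 29 s of robot time.

**Last checks:**
- **Placing:** just before lowering, I measured both blocks within about 1 mm of their cell centres and upright. Pictures after release showed both standing level with their neighbours.
- **Drawer:** the push force rose to about 12 N with no further travel, and the drawer front is flush with the shut drawer beside it.
- **Bench:** the empty cassette is still in its seat, and the other items look unmoved. I did not measure these positions.

**What disagreed or could not be checked:**
- **Stand position:** the stand position from the fixed cameras was 7–8 mm off the one from the wrist camera. I used the wrist camera for both gripping and placing.
- **Thick block grip:** joint 4 reached its limit on the first approach. I gripped that block with the tool 8° off its axis and corrected the tilt when placing it.
- **After shutting:** the blocks cannot be seen once the drawer is closed. Their position there rests on the views before and during the push, which showed them upright.

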